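# Twist the wax pots home in the warmer and shut its guard

### The arm

A 7-joint arm with a two-finger parallel gripper is mounted at the origin on a cart in front of the work surface, level with it; the furniture and walls round the work are solid. World frame = base frame: x ahead of the robot, y to its left, z up, the work surface at z = 0. Lengths are in m, angles in rad, forces in N, time in s.
With the tool pointing down it reaches from about 0.425 to 0.875 m from the base axis. Payload 4.7 kg.
Tool frame: the origin (TCP) lies at the very end of the fingers, on their centre line; the grasp point (between the pads) lies 19 mm behind it; z points along the fingers, y is the line along which they close (so a half turn about z gives the same grasp; the last joint's range is limited). The gripper opens to 87 mm and grips with 3 to 60 N. Pads are 19 mm wide; open, the fingers measure 117 mm over their backs; the gripper's body (75 mm by 190 mm) begins 51 mm behind the grasp point.
Start: joints at [1.343, 0.321, -0.07, 1.45, 0.023, 1.371, -0.057], TCP at [0.156, -0.631, 0.223] pointing down, gripper open.
Joint ranges: [-2.86, 2.86], [-0.3, 2.09], [-1.38, 1.24], [0.06, 2.45], [-1.56, 4.7], [0.09, 2.05], [-2.69, 2.69]. Speed limits (rad/s): [2.57, 2.57, 3.14, 3.14, 3.14, 3.14, 3.14].

### API

Orientations are given as a rotation vector (axis times angle).
In Python, from bench import readout, vision, workorder gives the robot as it stands.
- The arm moves only by the tool play_rows, never from a script. Its arguments are lists of equal length, an entry for each row: "translation": the shift along the tool's x, y, z each as a share of 400 mm, from -1 to 1, a list of three; "turn": the turn, a rotation vector about the tool's x, y, z each as a share of 180 degrees, from -1 to 1, a list of three. In form: {"translation": [[dx, dy, dz], ...], "turn": [[rx, ry, rz], ...]}. A call has exactly 8 rows; each row is the pose to reach, as a shift and turn from the pose commanded when the call began, along the tool's axes at that moment, turning the shorter way round; what a row does not reach only later rows make up. A row lasts 1/12 s, in which the tool goes at most 41.7 mm and 7.16 degrees, less where a joint would pass 70% of its speed; a pose out of reach is approached as far as the arm can. A call with a number of a shift or a turn outside -1 to 1 is refused whole. A call with a gripper value outside its range is refused whole. "grip" is the closure, from -1 (fully open) to 1 (shut), set as the call begins (left out, the last holds). The fingers move at their own pace and stop on an object; "newtons" is the grip in N (left out, the last holds). Time passes only in rows, so rows that repeat a pose let the fingers close, or fill a call up. It gives the time, the measured TCP pose, the force, the opening and the grip force at its end, in the units of the state.
- readout.observe(): the state, without advancing time (a new reading comes with each control period).
- vision.capture(name): name is "side" or "top"; returns a dict with "img" (420x560x3 uint8, blue, green, red), "z_map" (420x560 float32, m along the optical axis (not along the pixel's ray), 0 where there is no reading), "mtx" (3x3 intrinsics, pixels), "origin" and "attitude" of the camera in the world. Camera axes: x right, y up, looking along -z (the intrinsics and any distortion apply to the point x, -y, -z); pixel columns grow to the right and rows downward; lengths in m; the calibration is good to about 2 mm. A picture is of the moment at which its call begins.
- workorder.job_done(): hands the job in; it is judged then, once.
The state is a dict: "time_s": time; "joint_pos": joint angles; "joint_vel": joint speeds; "tau": joint torques, N m; "position": TCP position; "ee_rot": TCP orientation; "force": force on the tool from outside, world axes, zero at the start; "ft_torque": the same for the moment, N m; "width": finger opening in m; "finger_force": force on a finger pad.
Only numpy, scipy, OpenCV 4.12 (cv2) and the standard library are available. Lean on these libraries where they do the work, as an engineer would, in place of code of your own. Each camera call takes 0.05 s, during which the arm holds its last target. There are 200 camera calls.

### The job

Load all the ski-wax pots that stand on the wooden tray into the wax warmer: first pull its drop-front guard fully down, then twist each pot down into a well of its own until it sits fully home on the floor of the well. When all the pots are home, push the guard fully up again, and leave the tin and the wood offcut where they are.

Things in the scene. Friction and masses are not known exactly. Their poses are not given: they have to be found in the camera images.
- warmer: Bench-top wax warmer, a fixed grey box with an aluminium top plate, 110 mm deep (its x, which points away from its front), 270 mm wide (its y), 54 mm high (plate top at z 0.054); origin at the centre of its underside. Three round wells in a row along y. A strip lamp hangs over the bench behind it (x beyond 0.57, z 0.43 to 0.52): keep the arm clear.
- well0 (a point): Centre of the floor of the left well, 85 mm to +y of the warmer's centre; axes as the warmer's. Each well: bore 57.5 mm wide, floor 15 mm above the bench and 39 mm below the plate top. In each, three rubber-faced spring shoes press on the pot's side 18 to 3 mm above the floor: a pot drops in freely to some 20 mm above the floor, then sticks.
- well1 (a point): Centre of the floor of the middle well, at the warmer's centre. The shoes also ride on upright springs: pressed straight down with over 20 N, shoes and pot sink together (up to 18 mm) and spring back when let go. Turned about its axis while lowered (say 0.9 rad to and fro, 4 mm a stroke), the pot slides down past the shoes at about 10 N, 1.2 N m, and then stays down.
- well2 (a point): Centre of the floor of the right well, 85 mm to -y of the warmer's centre. A pot is home when its underside rests on the floor; some 3 mm of gap is then left between its flange and the plate.
- guard (a joint): Angle of the bottom-hinged steel guard on the front (-x) side of the warmer: 0 upright (shut), grows as its top comes forward and down, 1.0 is its stop (fully down, still sloping). Stiff hinge (0.35 N m): it stays where it is left; about 3 to 5 N at the bar moves it.
- guard_hinge (a point): Middle of the guard's hinge axis, which runs along the warmer's y, 12 mm above the bench and 65 mm in front of the warmer's centre.
- guard_bar (a point): Middle of the guard's handle bar, a round bar 12 mm thick and 130 mm long along the warmer's y, 105 mm from the hinge axis; it stands clear of the guard's plate, whose edge is 45 mm from the bar's axis, so that fingers reach round it from above in every position.
- pot0: Lidded wax pot, about 0.35 kg, 87 mm tall, z up, origin at the centre of its underside. Round aluminium body 54 mm across up to 42 mm (the lowest 14 mm taper to 45 mm), flange 62 mm across from 42 to 47 mm, then a grey square head 46x46 mm from 47 to 87 mm, its flats square to the pot's x and y: grip it there.
- pot1: A pot just like pot0. Two or three of the three pots are present (an absent one has no pose); any pot may go into any well.
- pot2: A pot just like pot0.
- tray: Fixed plywood tray, 260 mm (x) by 380 mm (y), laid across the two skis; its floor is 16 mm above its origin (centre of its underside) and 100 mm above the bench, with a rim 10 mm wide and 12 mm high. The pots start on it.
- offcut: Wood offcut, 110x60x22 mm, origin under its centre; a bystander.
- tin: Round tin, 86 mm across, 40 mm high, origin under its centre; a bystander.
Things that resemble listed ones, but are neither listed nor needed, are in the scene too. What is shaped like the pot0 but green is not meant.

How it is judged:
By the outcome, as a careful person would: the job done as asked, in the order asked, and still so for the second after the job is handed in, with the robot touching nothing.
Of pot0, pot1, pot2 only 2 to 3 are there at a start; the rules pass over those that are not, and their reading is None.
At some moment in a run one of pot0, pot1, pot2 may be knocked a few centimetres aside while the robot is not near it.
Once in a run the grip may slacken for a moment while it holds something.
It also fails if it takes over 210 s, if anything falls off the work surface, if the arm or the gripper's body presses on something with over 40 N, if the wrist force passes 120 N, or if a joint passes its speed limit or range.

## Working session

There is one attempt and no reset: what is moved stays moved. The work goes in short steps, Python scripts to look and compute and a tool call to move; the robot and the scene stay as the last step left them, time stands still between calls to the robot, and variables do not carry over. Pictures are saved under pics/ and viewed, at most 14 in all, crops included, and the job is handed in when it is done.

Besides the shell and the picture viewer there is one more tool, called after "Request:" by a JSON object that holds its "api" and its "payload", one argument or row to a line. play_rows: Moves the arm, as the interface text tells. Shift numbers are shares of 400 mm and turn numbers shares of 180 degrees, none past 1 either way. Its arguments: {"type":"object","properties":{"translation":{"type":"array","items":{"type":"array","items":{"type":"number","minimum":-1,"maximum":1}}},"turn":{"type":"array","items":{"type":"array","items":{"type":"number","minimum":-1,"maximum":1}}},"grip":{"type":"number"},"newtons":{"type":"number"}},"required":["translation","turn"]}

```bash
ls; mkdir -p pics; cat > h.py <<'E'
import numpy as np, cv2
from scipy.spatial.transform import Rotation as R
from bench import readout, vision, workorder
def cap(n):
    c=vision.capture(n)
    a=np.array(c["attitude"],float)
    c["Rm"]=a if a.shape==(3,3) else R.from_rotvec(a).as_matrix() if a.size==3 else R.from_quat(a).as_matrix()
    return c
def cloud(c):
    z=c["z_map"]; K=np.array(c["mtx"]); v,u=np.mgrid[:z.shape[0],:z.shape[1]]
    x=(u-K[0,2])/K[0,0]*z; y=(v-K[1,2])/K[1,1]*z
    P=np.stack([x,-y,-z],-1)@c["Rm"].T+np.array(c["origin"])
    P[z<=0]=np.nan
    return P
E
python3 - <<'E'
from h import *
s=readout.observe()
print(s)
for n in ("side","top"):
    c=cap(n); print(n,{k:v for k,v in c.items() if k not in("img","z_map")})
    cv2.imwrite(f"pics/{n}0.png",c["img"]); np.save(f"{n}0.npy",cloud(c))
E
```

```text
pics
{'time_s': 0.0, 'joint_pos': array([ 1.34310555,  0.32185877, -0.07010933,  1.45166028,  0.02262329,
        1.37080002, -0.05693352]), 'joint_vel': array([ 0.00097495,  0.00021435, -0.00166695,  0.00012799, -0.00087493,
        0.00091336, -0.00019987]), 'tau': array([-9.18877267e-04, -4.91292500e+01, -4.04302133e-01, -3.12533355e+01,
       -6.39675278e-02,  4.34120209e-02,  1.57358295e-04]), 'position': array([ 0.15546365, -0.63056837,  0.22144588]), 'ee_rot': array([-3.11676373e+00, -3.78687993e-01,  5.41750063e-04]), 'force': array([-0.22976975, -0.52424585,  0.51613509]), 'ft_torque': array([-0.03275804, -0.01204618, -0.0078992 ]), 'finger_force': 0.0, 'width': 0.08688400367269784}
side {'mtx': array([[437.60883085,   0.        , 275.1509359 ],
       [  0.        , 437.60883085, 211.80577553],
       [  0.        ,   0.        ,   1.        ]]), 'origin': array([-0.17422231,  0.89147256,  0.72648199]), 'attitude': array([ 0.38558183, -1.38915122, -2.31273733]), 'Rm': array([[-0.87626231,  0.20509682, -0.43600419],
       [-0.48124873, -0.41713576,  0.77097173],
       [-0.02374909,  0.88539994,  0.46422293]])}
top {'mtx': array([[468.20014849,   0.        , 288.84415339],
       [  0.        , 468.20014849, 208.42089779],
       [  0.        ,   0.        ,   1.        ]]), 'origin': array([ 0.34445354, -0.16173588,  1.60731615]), 'attitude': array([ 0.01552593, -0.04509077, -1.5932015 ]), 'Rm': array([[-0.02301961,  0.99900328, -0.03824322],
       [-0.99956714, -0.0222979 ,  0.01919217],
       [ 0.0183203 ,  0.03866847,  0.99908414]])}
```

View pics/top0.png

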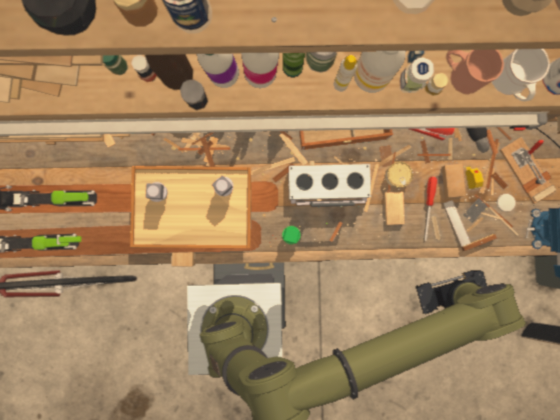

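View pics/side0.png

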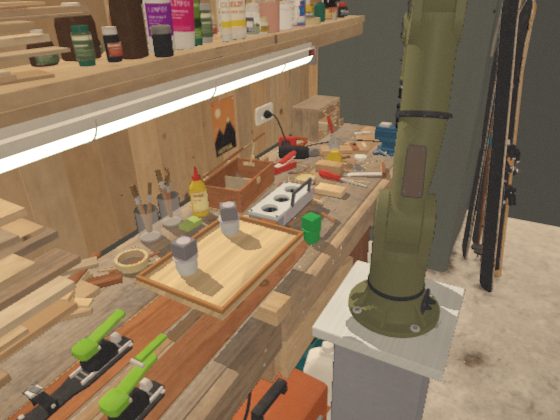

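Top view: two grey-headed pots stand on the tray at about (155,191) and (222,186); the green look-alike stands on the bench at (291,235). The warmer is at (330,183) with its guard up on the robot side; the tin is at (399,175) and the offcut at (395,208). The side view shows the same: pots at (185,255) and (229,217), green one at (312,228).

```bash
python3 - <<'E'
from h import *
for n in ("top","side"):
    P=np.load(f"{n}0.npy"); img=cv2.imread(f"pics/{n}0.png")
    X,Y,Z=P[...,0],P[...,1],P[...,2]
    def rect(m,name):
        p=P[m]; 
        (c,s,a)=cv2.minAreaRect((p[:,:2]*1000).astype(np.float32)); print(n,name,m.sum(),'c',np.round(c,1),'size',np.round(s,1),'ang',round(a,1),'z',np.nanmedian(p[:,2]).round(4))
    tray=(abs(Z-.1)<.006)&(X>.3)&(X<.65)&(Y<.45)&(Y>-.1); rect(tray,'trayfloor')
    m=(Z>.18)&(Z<.195)&(X<.6)&(X>.3)&(Y>-.1)&(Y<.45)
    k,lab=cv2.connectedComponents(m.astype(np.uint8))
    for i in range(1,k):
        if (lab==i).sum()>30: rect(lab==i,'pot')
    w=(abs(Z-.054)<.006)&(X>.35)&(X<.62)&(Y<-.1)&(Y>-.5)
    k,lab,st,ce=cv2.connectedComponentsWithStats(w.astype(np.uint8))
    for i in range(1,k):
        if st[i,4]>150: rect(lab==i,'plate')
    w=(Z>.085)&(Z<.15)&(X>.3)&(X<.55)&(Y<-.1)&(Y>-.5)
    k,lab,st,ce=cv2.connectedComponentsWithStats(w.astype(np.uint8))
    for i in range(1,k):
        if st[i,4]>15: rect(lab==i,'bar/green')
c=cv2.resize(cv2.imread("pics/top0.png")[140:265,120:420],None,fx=2.66,fy=2.66,interpolation=cv2.INTER_CUBIC)
cv2.imwrite("pics/crop1.png",c)
E
```

```text
top trayfloor 7031 c [471.3 171.5] size [477.8 343.5] ang 88.8 z 0.1003
top pot 223 c [474.5  15. ] size [45.9 45.6] ang 39.7 z 0.1875
top pot 226 c [462.3 222.2] size [47.4 45.8] ang 86.7 z 0.1874
top plate 1810 c [ 492.1 -328.5] size [110.9 270.9] ang 0.3 z 0.0541
top plate 279 c [ 447.5 -125.3] size [101.7  51.1] ang 3.1 z 0.0572
top bar/green 168 c [ 412.4 -328.5] size [141.2  14.7] ang 88.1 z 0.1207
top bar/green 126 c [ 317. -195.] size [45.  43.9] ang 76.2 z 0.0883
side trayfloor 6292 c [427.6 205.2] size [568.9 301.9] ang 75.8 z 0.1004
side pot 151 c [470.3  14.2] size [46.1 50.2] ang 37.5 z 0.1869
side pot 239 c [458.  221.4] size [46.2 45.8] ang 86.4 z 0.187
side plate 741 c [ 491.4 -328.6] size [115.2 281. ] ang 2.5 z 0.054
side bar/green 136 c [ 407.7 -328.3] size [143.4  20.1] ang 88.4 z 0.1167
side bar/green 82 c [ 314.9 -196.1] size [46.2 38. ] ang 76.2 z 0.0878
```

View pics/crop1.png

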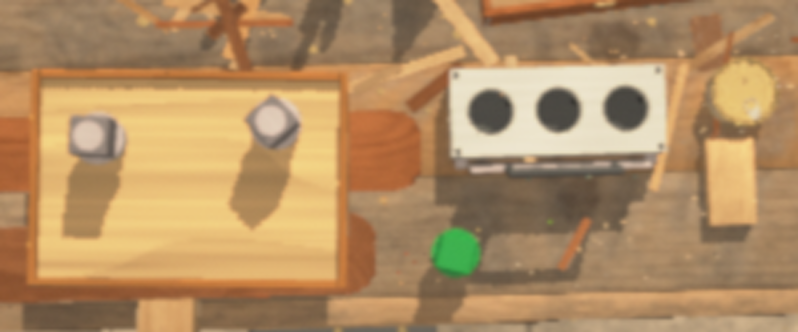

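Only two pots are meant, the grey-headed ones on the tray at crop (93,137) and (273,122). The green one at crop (457,252) stands on the bench and is not meant. Wells are at crop (490,110), (558,109) and (626,108). First move: go to the guard bar.

```bash
cat >> h.py <<'E'
def tgt(p,yaw=None):
    "shares to bring TCP to world p, tool y at world yaw (deg), tool down"
    s=readout.observe(); Rm=R.from_rotvec(s["ee_rot"]).as_matrix(); d=Rm.T@(np.array(p)-s["position"])/.4
    y=np.radians(yaw if yaw is not None else cur_yaw(s)); ty=np.array([np.cos(y),np.sin(y),0]); tz=np.array([0,0,-1.])
    T=np.column_stack([np.cross(ty,tz),ty,tz]); r=R.from_matrix(Rm.T@T).as_rotvec()/np.pi
    print("shift",d.round(4),"turn",r.round(4))
def cur_yaw(s):
    v=R.from_rotvec(s["ee_rot"]).as_matrix()[:,1]; return np.degrees(np.arctan2(v[1],v[0]))
def st():
    s=readout.observe(); print("t",s["time_s"],"pos",s["position"].round(4),"yaw",round(cur_yaw(s),2),"F",s["force"].round(1),"M",s["ft_torque"].round(2),"w",round(s["width"],4),"ff",s["finger_force"],"j",s["joint_pos"].round(2)); return s
E
python3 -c "
from h import *
tgt([.41,-.3285,.2],0)"
```

```text
shift [ 0.7986 -0.5809  0.0549] turn [-5.00e-04 -3.00e-04 -4.23e-01]
```

Request:
{"api": "play_rows", "payload": {
  "translation": [
    [0.1, -0.07, 0],
    [0.2, -0.14, 0],
    [0.3, -0.21, 0],
    [0.4, -0.29, 0],
    [0.5, -0.36, 0],
    [0.6, -0.43, 0],
    [0.7, -0.5, 0],
    [0.75, -0.55, 0]
  ],
  "turn": [
    [0, 0, -0.04],
    [0, 0, -0.08],
    [0, 0, -0.12],
    [0, 0, -0.16],
    [0, 0, -0.2],
    [0, 0, -0.24],
    [0, 0, -0.28],
    [0, 0, -0.32]
  ],
  "grip": 0.08,
  "newtons": 15
}}

```text
time_s: 0.77
position: [0.3716, -0.3746, 0.2223]
ee_rot: [-2.55, -1.835, 0.0]
force: [1.6, -0.3, 1.1]
width: 0.0437
finger_force: 0.0
```

```bash
python3 -c "
from h import *
st();tgt([.41,-.3285,.16],0)"
```

```text
t 0.7667 pos [ 0.3716 -0.3746  0.2223] yaw -18.5 F [ 1.6 -0.3  1.1] M [-0.02 -0.12  0.02] w 0.0437 ff 0.0 j [ 1.1   0.08 -0.38  1.74  0.03  1.33  0.39]
shift [0.1399 0.0546 0.1557] turn [-0.      0.     -0.1028]
```

Request:
{"api": "play_rows", "payload": {
  "translation": [
    [0.05, 0.02, 0.03],
    [0.1, 0.04, 0.06],
    [0.14, 0.055, 0.1],
    [0.14, 0.055, 0.13],
    [0.14, 0.055, 0.155],
    [0.14, 0.055, 0.155],
    [0.14, 0.055, 0.155],
    [0.14, 0.055, 0.155]
  ],
  "turn": [
    [0, 0, -0.035],
    [0, 0, -0.07],
    [0, 0, -0.103],
    [0, 0, -0.103],
    [0, 0, -0.103],
    [0, 0, -0.103],
    [0, 0, -0.103],
    [0, 0, -0.103]
  ]
}}

```text
time_s: 1.43
position: [0.4089, -0.332, 0.1611]
ee_rot: [2.23, 2.211, -0.0]
force: [-0.2, -0.0, -0.7]
width: 0.0401
finger_force: 0.0
```

```bash
python3 - <<'E'
from h import *
s=st();tgt([.41,-.3285,.096],0)
out=[]
for n in("top","side"):
    c=cap(n);P=cloud(c);X,Y,Z=P[...,0],P[...,1],P[...,2]
    for lo,hi,nm in((.10,.128,'bar'),(.150,.21,'finger')):
        m=(Z>lo)&(Z<hi)&(X>.33)&(X<.5)&(Y<-.24)&(Y>-.42)
        if m.sum()>5: print(n,nm,m.sum(),P[m].min(0).round(4),P[m].max(0).round(4),np.median(P[m],0).round(4))
    i=c["img"]; i=i[120:270,230:430] if n=="top" else i[120:270,210:410]
    out.append(cv2.resize(i,None,fx=2,fy=2))
cv2.imwrite("pics/a1.png",np.hstack(out))
E
```

```text
t 1.4333 pos [ 0.4089 -0.332   0.1611] yaw -0.49 F [-0.2 -0.  -0.7] M [-0.01 -0.07  0.04] w 0.0401 ff 0.0 j [ 1.04  0.12 -0.44  1.82  0.06  1.2   0.58]
shift [0.0089 0.0025 0.1626] turn [ 0.0001  0.0002 -0.0027]
top bar 59 [ 0.4067 -0.3059  0.1018] [ 0.418  -0.2577  0.1278] [ 0.413  -0.2828  0.1207]
side bar 108 [ 0.4016 -0.3989  0.1002] [ 0.4138 -0.2532  0.1251] [ 0.4063 -0.3138  0.119 ]
side finger 141 [ 0.3718 -0.3417  0.1601] [ 0.4404 -0.312   0.2093] [ 0.4255 -0.3244  0.1871]
```

View pics/a1.png

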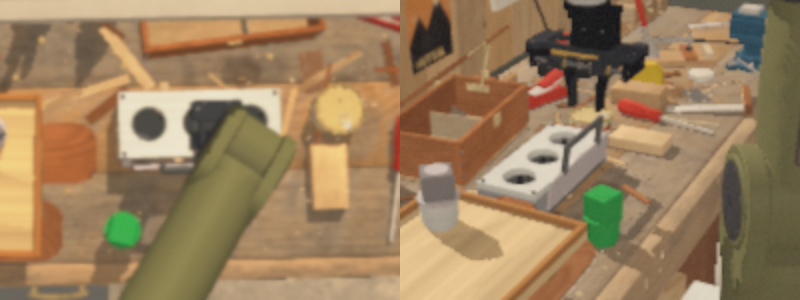

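The gripper hangs centred over the guard bar (side crop about (585,90) over the bar at (582,145)); the top view is blocked there by the arm. Calibrating against the gripper, the bar's x is about 0.411.

Request:
{"api": "play_rows", "payload": {
  "translation": [
    [0, 0.006, 0.03],
    [0, 0.006, 0.06],
    [0, 0.006, 0.09],
    [0, 0.006, 0.12],
    [0, 0.006, 0.145],
    [0, 0.006, 0.163],
    [0, 0.006, 0.163],
    [0, 0.006, 0.163]
  ],
  "turn": [
    [0, 0, 0],
    [0, 0, 0],
    [0, 0, 0],
    [0, 0, 0],
    [0, 0, 0],
    [0, 0, 0],
    [0, 0, 0],
    [0, 0, 0]
  ]
}}

```text
time_s: 2.2
position: [0.4117, -0.3303, 0.0948]
ee_rot: [-2.227, -2.215, -0.0]
force: [1.4, 1.1, -0.1]
width: 0.0398
finger_force: 0.0
```

Request:
{"api": "play_rows", "payload": {
  "translation": [
    [0, 0, 0],
    [0, 0, 0],
    [0, 0, 0],
    [0, 0, 0],
    [0, 0, 0],
    [0, 0, 0],
    [0, 0, 0],
    [0, 0, 0]
  ],
  "turn": [
    [0, 0, 0],
    [0, 0, 0],
    [0, 0, 0],
    [0, 0, 0],
    [0, 0, 0],
    [0, 0, 0],
    [0, 0, 0],
    [0, 0, 0]
  ],
  "grip": 0.6,
  "newtons": 8
}}

```text
time_s: 2.87
position: [0.4119, -0.3306, 0.0954]
ee_rot: [2.227, 2.215, -0.0]
force: [0.3, 0.3, -0.1]
width: 0.0174
finger_force: 0.0
```

```bash
python3 - <<'E'
from h import *
s=st()
# arc of bar from hinge (0.427,0.012), r=.105; shares relative to current
h=np.array([.427,.012]);p=s["position"]
a0=np.arctan2(h[0]-.411,.103);print("a0",a0)
for a in np.linspace(a0,1.04,15):
    b=h+.105*np.array([-np.sin(a),np.cos(a)]); print(round(a,2),(b[0]-p[0])/.4,-(b[1]-.019-p[2])/.4)
E
```

```text
t 2.8667 pos [ 0.4119 -0.3306  0.0954] yaw -0.31 F [ 0.3  0.3 -0.1] M [-0.01 -0.18  0.04] w 0.0174 ff 0.0 j [ 1.03  0.19 -0.44  1.89  0.09  1.08  0.55]
a0 0.15410811656542664
0.15 -0.0025196157311122014 -0.0034053554304352626
0.22 -0.01884164084092546 -0.00033823103052037923
0.28 -0.034937047330318854 0.003754890725684891
0.34 -0.050741409015814115 0.008857626020012353
0.41 -0.066191464698859 0.014949549785190294
0.47 -0.08122537138574956 0.02200627746165567
0.53 -0.09578295183080773 0.029999562603297385
0.6 -0.10980593541195419 0.03889740994143621
0.66 -0.12323819137451023 0.0486642034544733
0.72 -0.13602595350960506 0.05926084893057383
0.79 -0.1481180353678542 0.07064493045274012
0.85 -0.15946603514685867 0.08277088017990146
0.91 -0.17002452943240653 0.09559016074442535
0.98 -0.17975125501787786 0.10905145953595592
1.04 -0.18860727807406982 0.12310089409390611
```

Request:
{"api": "play_rows", "payload": {
  "translation": [
    [0, -0.01, 0],
    [0, -0.025, 0.001],
    [0, -0.04, 0.005],
    [0, -0.055, 0.01],
    [0, -0.07, 0.016],
    [0, -0.085, 0.023],
    [0, -0.1, 0.031],
    [0, -0.113, 0.039]
  ],
  "turn": [
    [0, 0, 0],
    [0, 0, 0],
    [0, 0, 0],
    [0, 0, 0],
    [0, 0, 0],
    [0, 0, 0],
    [0, 0, 0],
    [0, 0, 0]
  ]
}}

```text
time_s: 3.53
position: [0.3658, -0.3306, 0.0795]
ee_rot: [2.228, 2.215, -0.001]
force: [2.7, -0.8, 1.3]
width: 0.0172
finger_force: 1.3
```

Request:
{"api": "play_rows", "payload": {
  "translation": [
    [0, -0.013, 0.01],
    [0, -0.026, 0.02],
    [0, -0.038, 0.032],
    [0, -0.05, 0.044],
    [0, -0.06, 0.057],
    [0, -0.07, 0.07],
    [0, -0.079, 0.083],
    [0, -0.079, 0.083]
  ],
  "turn": [
    [0, 0, 0],
    [0, 0, 0],
    [0, 0, 0],
    [0, 0, 0],
    [0, 0, 0],
    [0, 0, 0],
    [0, 0, 0],
    [0, 0, 0]
  ]
}}

```text
time_s: 4.2
position: [0.3352, -0.33, 0.0457]
ee_rot: [2.227, 2.215, 0.001]
force: [5.2, -1.4, -3.7]
width: 0.0177
finger_force: 2.8
```

```bash
python3 -c "
from h import *
st()"
```

```text
t 4.2 pos [ 0.3352 -0.33    0.0457] yaw -0.31 F [ 5.2 -1.4 -3.7] M [-0.26 -1.12  0.01] w 0.0177 ff 2.7544466487597674 j [ 1.11  0.13 -0.4   2.07  0.06  0.95  0.66]
```

Request:
{"api": "play_rows", "payload": {
  "translation": [
    [0, -0.006, 0.008],
    [0, -0.012, 0.016],
    [0, -0.016, 0.02],
    [0, -0.016, 0.02],
    [0, -0.016, 0.02],
    [0, -0.016, 0.02],
    [0, -0.016, 0.02],
    [0, -0.016, 0.02]
  ],
  "turn": [
    [0, 0, 0],
    [0, 0, 0],
    [0, 0, 0],
    [0, 0, 0],
    [0, 0, 0],
    [0, 0, 0],
    [0, 0, 0],
    [0, 0, 0]
  ]
}}

```text
time_s: 4.87
position: [0.3345, -0.331, 0.0404]
ee_rot: [2.218, 2.211, 0.007]
force: [13.0, -0.2, 3.5]
width: 0.0175
finger_force: 6.2
```

```bash
python3 -c "
from h import *
st()
P=cloud(cap('side'));X,Y,Z=P[...,0],P[...,1],P[...,2]
m=(Z>.05)&(Z<.1)&(X>.3)&(X<.38)&(Y<-.265)&(Y>-.31);print(m.sum(),np.median(P[m],0),P[m].max(0))
"
```

```text
t 4.8667 pos [ 0.3345 -0.331   0.0404] yaw -0.19 F [13.  -0.2  3.5] M [ 0.11 -2.8   0.07] w 0.0175 ff 6.1658875644207 j [ 1.11  0.14 -0.4   2.08  0.06  0.93  0.67]
30 [ 0.33292252 -0.28525499  0.07295373] [ 0.35695849 -0.26560184  0.07678781]
```

Request:
{"api": "play_rows", "payload": {
  "translation": [
    [0, 0.012, -0.02],
    [0, 0.02, -0.02],
    [0, 0.02, -0.03],
    [0, 0.02, -0.08],
    [0, 0.02, -0.16],
    [0, 0.02, -0.25],
    [0, 0.02, -0.34],
    [0, 0.02, -0.42]
  ],
  "turn": [
    [0, 0, 0],
    [0, 0, 0],
    [0, 0, 0],
    [0, 0, 0],
    [0, 0, 0],
    [0, 0, 0],
    [0, 0, 0],
    [0, 0, 0]
  ],
  "grip": 0.31
}}

```text
time_s: 5.58
position: [0.3351, -0.33, 0.2078]
ee_rot: [-2.227, -2.213, 0.001]
force: [0.3, 0.1, -0.4]
width: 0.0299
finger_force: 0.0
```

```bash
cat >> h.py <<'E'
def pots(show=True):
    for n in ("top","side"):
        c=cap(n);P=cloud(c);X,Y,Z=P[...,0],P[...,1],P[...,2]
        m=(Z>.18)&(Z<.195)&(X<.6)&(X>.3)&(Y>-.1)&(Y<.45)
        k,lab=cv2.connectedComponents(m.astype(np.uint8))
        for i in range(1,k):
            if (lab==i).sum()>60:
                ce,sz,a=cv2.minAreaRect((P[lab==i][:,:2]*1000).astype(np.float32)); print(n,'pot',(lab==i).sum(),np.round(ce,1),np.round(sz,1),round(a,1))
    
E
python3 -c "
from h import *
st();pots();tgt([.4735,.0145,.21],-50.3)"
```

```text
t 5.5833 pos [ 0.3351 -0.33    0.2078] yaw -0.36 F [ 0.3  0.1 -0.4] M [-0.06 -0.18  0.04] w 0.0299 ff 0.0 j [ 1.13 -0.04 -0.4   1.88 -0.01  1.3   0.73]
top pot 226 [474.1  14.5] [45.6 46. ] 40.2
top pot 231 [462.  221.4] [46.8 45.9] 85.2
side pot 152 [468.9  15.7] [46.2 47.1] 35.9
side pot 239 [458.2 220.9] [49.  46.7] 86.0
shift [ 8.695e-01  3.337e-01 -7.000e-04] turn [0.0022 0.0014 0.2774]
```

Request:
{"api": "play_rows", "payload": {
  "translation": [
    [0.06, 0.08, -0.04],
    [0.14, 0.15, -0.06],
    [0.23, 0.2, -0.06],
    [0.33, 0.25, -0.06],
    [0.43, 0.3, -0.06],
    [0.53, 0.33, -0.06],
    [0.63, 0.345, -0.06],
    [0.73, 0.345, -0.06]
  ],
  "turn": [
    [0, 0, -0.03],
    [0, 0, -0.06],
    [0, 0, -0.09],
    [0, 0, -0.12],
    [0, 0, -0.15],
    [0, 0, -0.18],
    [0, 0, -0.21],
    [0, 0, -0.22]
  ],
  "grip": -1
}}

```text
time_s: 6.35
position: [0.4755, -0.043, 0.229]
ee_rot: [-1.339, -2.839, 0.001]
force: [0.3, -0.6, -0.4]
width: 0.0756
finger_force: 0.0
```

```bash
python3 -c "
from h import *
st();tgt([.4735,.0145,.205],39.7)"
```

```text
t 6.35 pos [ 0.4755 -0.043   0.229 ] yaw 39.49 F [ 0.3 -0.6 -0.4] M [ 0.04 -0.2  -0.03] w 0.0756 ff 0.0 j [ 0.8  -0.03 -0.74  1.83 -0.02  1.34  0.75]
shift [0.1139 0.0877 0.0602] turn [-0.0005 -0.0007 -0.0012]
```

Request:
{"api": "play_rows", "payload": {
  "translation": [
    [0.05, 0.04, 0.02],
    [0.1, 0.08, 0.04],
    [0.105, 0.085, 0.06],
    [0.105, 0.085, 0.06],
    [0.105, 0.085, 0.06],
    [0.105, 0.085, 0.06],
    [0.105, 0.085, 0.06],
    [0.105, 0.085, 0.06]
  ],
  "turn": [
    [0, 0, 0],
    [0, 0, 0],
    [0, 0, 0],
    [0, 0, 0],
    [0, 0, 0],
    [0, 0, 0],
    [0, 0, 0],
    [0, 0, 0]
  ]
}}

```text
time_s: 7.02
position: [0.476, 0.0084, 0.2067]
ee_rot: [1.349, 2.837, -0.0]
force: [0.6, 0.1, 0.4]
width: 0.087
finger_force: 0.0
```

```bash
python3 - <<'E'
from h import *
st();tgt([.4735,.0145,.152],39.7)
c=cap("side");P=cloud(c);X,Y,Z=P[...,0],P[...,1],P[...,2]
for lo,hi in((.148,.192),(.205,.25)):
    m=(Z>lo)&(Z<hi)&(abs(X-.473)<.09)&(abs(Y-.015)<.09);print(lo,m.sum(),P[m].min(0).round(4),P[m].max(0).round(4))
i=c["img"][130:270,150:350];cv2.imwrite("pics/a2.png",cv2.resize(i,None,fx=4,fy=4))
E
```

```text
t 7.0167 pos [0.476  0.0084 0.2067] yaw 39.15 F [0.6 0.1 0.4] M [ 0.07 -0.09  0.02] w 0.087 ff 0.0 j [ 0.74 -0.02 -0.8   1.86 -0.01  1.29  0.63]
shift [0.0158 0.0047 0.1368] turn [ 0.      0.0001 -0.003 ]
0.148 334 [ 0.4393 -0.0156  0.148 ] [0.503  0.0463 0.1903]
0.205 113 [ 0.425  -0.0248  0.2056] [0.5135 0.0516 0.25  ]
```

View pics/a2.png

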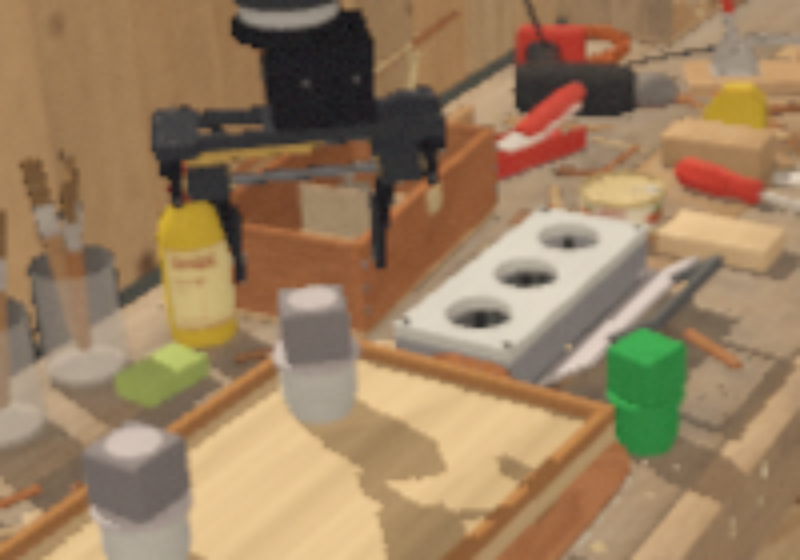

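The open fingers (crop about (237,265) and (380,255)) straddle the pot head at (312,322), the guard lies down at (680,300), and the green one is at (645,390), untouched. I lower and grip.

Request:
{"api": "play_rows", "payload": {
  "translation": [
    [0.011, 0.004, 0.01],
    [0.011, 0.004, 0.03],
    [0.011, 0.004, 0.055],
    [0.011, 0.004, 0.08],
    [0.011, 0.004, 0.105],
    [0.011, 0.004, 0.125],
    [0.011, 0.004, 0.135],
    [0.011, 0.004, 0.135]
  ],
  "turn": [
    [0, 0, 0],
    [0, 0, 0],
    [0, 0, 0],
    [0, 0, 0],
    [0, 0, 0],
    [0, 0, 0],
    [0, 0, 0],
    [0, 0, 0]
  ]
}}

```text
time_s: 7.73
position: [0.4734, 0.0142, 0.1511]
ee_rot: [-1.344, -2.837, 0.001]
force: [-1.1, 0.1, 0.3]
width: 0.0873
finger_force: 0.0
```

Request:
{"api": "play_rows", "payload": {
  "translation": [
    [0, 0, 0],
    [0, 0, 0],
    [0, 0, 0],
    [0, 0, 0],
    [0, 0, 0],
    [0, 0, 0],
    [0, 0, 0],
    [0, 0, 0]
  ],
  "turn": [
    [0, 0, 0],
    [0, 0, 0],
    [0, 0, 0],
    [0, 0, 0],
    [0, 0, 0],
    [0, 0, 0],
    [0, 0, 0],
    [0, 0, 0]
  ],
  "grip": 1,
  "newtons": 50
}}

```text
time_s: 8.4
position: [0.4742, 0.014, 0.1526]
ee_rot: [1.345, 2.839, -0.001]
force: [-0.5, -1.0, 0.9]
width: 0.0458
finger_force: 49.8
```

```bash
python3 - <<'E'
from h import *
st()
E
```

```text
t 8.4 pos [0.4742 0.014  0.1526] yaw 39.28 F [-0.5 -1.   0.9] M [-0.05  0.04 -0.02] w 0.0458 ff 49.82799330864509 j [ 0.73  0.03 -0.81  1.94  0.03  1.18  0.59]
```

Request:
{"api": "play_rows", "payload": {
  "translation": [
    [0, 0, -0.02],
    [0, 0, -0.05],
    [0, 0, -0.09],
    [0, 0, -0.13],
    [-0.03, -0.02, -0.14],
    [-0.08, -0.055, -0.14],
    [-0.14, -0.1, -0.14],
    [-0.2, -0.14, -0.14]
  ],
  "turn": [
    [0, 0, 0],
    [0, 0, 0],
    [0, 0, 0],
    [0, 0, 0],
    [0, 0, 0.02],
    [0, 0, 0.04],
    [0, 0, 0.06],
    [0, 0, 0.074]
  ]
}}

```text
time_s: 9.07
position: [0.4811, -0.086, 0.2088]
ee_rot: [1.671, 2.66, -0.002]
force: [0.5, -0.3, -2.7]
width: 0.0456
finger_force: 49.8
```

```bash
python3 - <<'E'
from h import *
st();tgt([.492,-.2435,.207],26)
E
```

```text
t 9.0667 pos [ 0.4811 -0.086   0.2088] yaw 25.71 F [ 0.5 -0.3 -2.7] M [ 0.01 -0.12  0.03] w 0.0456 ff 49.83307124381099 j [ 0.83  0.01 -0.71  1.84  0.01  1.3   0.57]
shift [-0.3665 -0.1461  0.005 ] turn [-0.0003  0.0004 -0.0016]
```

Request:
{"api": "play_rows", "payload": {
  "translation": [
    [-0.06, -0.024, 0],
    [-0.12, -0.048, 0],
    [-0.18, -0.072, 0],
    [-0.24, -0.096, 0],
    [-0.3, -0.12, 0],
    [-0.35, -0.14, 0],
    [-0.365, -0.146, 0],
    [-0.365, -0.146, 0]
  ],
  "turn": [
    [0, 0, 0],
    [0, 0, 0],
    [0, 0, 0],
    [0, 0, 0],
    [0, 0, 0],
    [0, 0, 0],
    [0, 0, 0],
    [0, 0, 0]
  ]
}}

```text
time_s: 9.73
position: [0.4915, -0.2439, 0.2077]
ee_rot: [-1.673, -2.657, 0.001]
force: [-0.5, -0.4, -4.2]
width: 0.0457
finger_force: 49.8
```

```bash
python3 - <<'E'
from h import *
st();tgt([.492,-.2435,.12],26)
pl=[]
for n in("top","side"):
    c=cap(n);P=cloud(c);X,Y,Z=P[...,0],P[...,1],P[...,2]
    m=(Z>.19)&(Z<.206)&(abs(X-.49)<.06)&(abs(Y+.24)<.06);print(n,'flange-ish',m.sum(),P[m].min(0).round(4),P[m].max(0).round(4))
    m=(Z>.155)&(Z<.19)&(abs(X-.49)<.06)&(abs(Y+.24)<.06);print(n,'body',m.sum(),P[m].min(0).round(4),P[m].max(0).round(4))
    w=(abs(Z-.054)<.006)&(X>.35)&(X<.62)&(Y<-.1)&(Y>-.5)
    i=c["img"]; i=i[110:260,250:450] if n=="top" else i[120:270,210:410]
    pl.append(cv2.resize(i,None,fx=2,fy=2))
cv2.imwrite("pics/a3.png",np.hstack(pl)); cv2.imwrite("pics/side_full.png",cap("side")["img"])
# wells in initial top image: dark discs at plate height
c=cap("top");K=c["mtx"];g=cv2.cvtColor(cv2.imread("pics/top0.png"),cv2.COLOR_BGR2GRAY)
m=(g<90).astype(np.uint8);k,l,s,ce=cv2.connectedComponentsWithStats(m)
for i in range(1,k):
    u,v=ce[i]
    if 285<u<375 and 165<v<200 and s[i,4]>40:
        d=c["Rm"]@np.array([(u-K[0,2])/K[0,0],-(v-K[1,2])/K[1,1],-1]);o=np.array(c["origin"]);q=o+d*((.054-o[2])/d[2]);print('well',u,v,s[i],q.round(4))
E
```

```text
t 9.7333 pos [ 0.4915 -0.2439  0.2077] yaw 25.6 F [-0.5 -0.4 -4.2] M [-0.02 -0.15 -0.  ] w 0.0457 ff 49.83264130560201 j [ 0.95  0.16 -0.59  1.71  0.09  1.31  0.79]
shift [1.000e-04 1.800e-03 2.192e-01] turn [-0.0004 -0.0003 -0.0022]Traceback (most recent call last):
  File "<stdin>", line 6, in <module>
    return umr_minimum(a, axis, None, out, keepdims, initial, where)
ValueError: zero-size array to reduction operation minimum which has no identity
```

```bash
python3 - <<'E'
from h import *
pl=[]
for n in("top","side"):
    c=cap(n);P=cloud(c);X,Y,Z=P[...,0],P[...,1],P[...,2]
    for lo,hi in ((.19,.206),(.16,.19)):
        m=(Z>lo)&(Z<hi)&(abs(X-.49)<.06)&(abs(Y+.24)<.06)
        if m.sum(): print(n,lo,m.sum(),P[m].min(0).round(4),P[m].max(0).round(4))
    i=c["img"]; i=i[110:260,250:450] if n=="top" else i[120:270,210:410]
    pl.append(cv2.resize(i,None,fx=2,fy=2))
cv2.imwrite("pics/a3.png",np.hstack(pl))
K=cap("top"); c=K;K=c["mtx"];g=cv2.cvtColor(cv2.imread("pics/top0.png"),cv2.COLOR_BGR2GRAY)
m=(g<90).astype(np.uint8);k,l,s,ce=cv2.connectedComponentsWithStats(m)
for i in range(1,k):
    u,v=ce[i]
    if 285<u<375 and 165<v<200 and s[i,4]>40:
        d=c["Rm"]@np.array([(u-K[0,2])/K[0,0],-(v-K[1,2])/K[1,1],-1]);o=np.array(c["origin"]);q=o+d*((.054-o[2])/d[2]);print('well',u,v,s[i],q.round(4))
E
```

```text
side 0.19 83 [ 0.4583 -0.2486  0.19  ] [ 0.5148 -0.2067  0.2055]
side 0.16 130 [ 0.4608 -0.2493  0.1604] [ 0.5083 -0.2101  0.19  ]
well 354.8074534161491 180.14285714285714 [348 173  15  15 161] [ 0.4934 -0.4139  0.054 ]
well 304.11464968152865 181.3312101910828 [297 175  15  14 157] [ 0.493  -0.2445  0.054 ]
well 329.55 180.8 [323 174  14  15 160] [ 0.493  -0.3294  0.054 ]
```

View pics/a3.png

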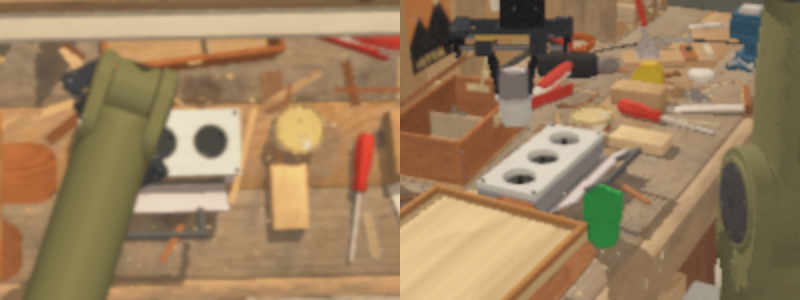

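The held pot is at side crop (515,95), above the left well (520,178). The wells measure (0.493,-0.2445), (0.493,-0.329) and (0.493,-0.414), matching the plate fit and the 85 mm pitch.

Request:
{"api": "play_rows", "payload": {
  "translation": [
    [0, 0.002, 0.04],
    [0, 0.002, 0.08],
    [0, 0.002, 0.12],
    [0, 0.002, 0.16],
    [0, 0.002, 0.19],
    [0, 0.002, 0.22],
    [0, 0.002, 0.245],
    [0, 0.002, 0.25]
  ],
  "turn": [
    [0, 0, 0],
    [0, 0, 0],
    [0, 0, 0],
    [0, 0, 0],
    [0, 0, 0],
    [0, 0, 0],
    [0, 0, 0],
    [0, 0, 0]
  ]
}}

```text
time_s: 10.6
position: [0.4928, -0.2389, 0.1068]
ee_rot: [-1.663, -2.662, 0.0]
force: [-0.2, 0.0, -2.4]
width: 0.0453
finger_force: 49.8
```

Request:
{"api": "play_rows", "payload": {
  "translation": [
    [0, 0, 0.01],
    [0, 0, 0.02],
    [0, 0, 0.03],
    [0, 0, 0.035],
    [0, 0, 0.035],
    [0, 0, 0.035],
    [0, 0, 0.035],
    [0, 0, 0.035]
  ],
  "turn": [
    [0, 0, 0],
    [0, 0, 0],
    [0, 0, 0],
    [0, 0, 0],
    [0, 0, 0],
    [0, 0, 0],
    [0, 0, 0],
    [0, 0, 0]
  ]
}}

```text
time_s: 11.27
position: [0.4931, -0.2419, 0.0949]
ee_rot: [1.667, 2.662, -0.004]
force: [-2.3, -5.1, -0.8]
width: 0.046
finger_force: 49.9
```

```bash
python3 - <<'E'
from h import *
st()
E
```

```text
t 11.2667 pos [ 0.4931 -0.2419  0.0949] yaw 25.88 F [-2.3 -5.1 -0.8] M [-1.2   0.54 -0.03] w 0.046 ff 49.872764077736065 j [ 0.92  0.26 -0.58  1.84  0.16  1.09  0.73]
```

Request:
{"api": "play_rows", "payload": {
  "translation": [
    [-0.006, -0.003, 0],
    [-0.006, -0.003, 0.004],
    [-0.006, -0.003, 0.008],
    [-0.006, -0.003, 0.012],
    [-0.006, -0.003, 0.016],
    [-0.006, -0.003, 0.018],
    [-0.006, -0.003, 0.018],
    [-0.006, -0.003, 0.018]
  ],
  "turn": [
    [0, 0, 0],
    [0, 0, 0],
    [0, 0, 0],
    [0, 0, 0],
    [0, 0, 0],
    [0, 0, 0],
    [0, 0, 0],
    [0, 0, 0]
  ]
}}

```text
time_s: 11.93
position: [0.4925, -0.243, 0.0867]
ee_rot: [-1.665, -2.662, 0.003]
force: [-4.3, -2.7, -0.1]
width: 0.0453
finger_force: 49.9
```

```bash
python3 - <<'E'
from h import *
st()
E
```

```text
t 11.9333 pos [ 0.4925 -0.243   0.0867] yaw 25.94 F [-4.3 -2.7 -0.1] M [-0.84  0.9  -0.07] w 0.0453 ff 49.8788972976763 j [ 0.92  0.27 -0.58  1.84  0.17  1.08  0.73]
```

Request:
{"api": "play_rows", "payload": {
  "translation": [
    [0, -0.005, 0.001],
    [0, -0.005, 0.003],
    [0, -0.005, 0.005],
    [0, -0.005, 0.007],
    [0, -0.005, 0.009],
    [0, -0.005, 0.011],
    [0, -0.005, 0.012],
    [0, -0.005, 0.012]
  ],
  "turn": [
    [0, 0, 0.03],
    [0, 0, 0.068],
    [0, 0, 0.106],
    [0, 0, 0.144],
    [0, 0, 0.182],
    [0, 0, 0.22],
    [0, 0, 0.258],
    [0, 0, 0.286]
  ]
}}

```text
time_s: 12.6
position: [0.4919, -0.2437, 0.0821]
ee_rot: [2.661, 1.669, -0.001]
force: [-0.9, -4.6, -1.9]
width: 0.0458
finger_force: 49.8
```

```bash
python3 - <<'E'
from h import *
st()
E
```

```text
t 12.6 pos [ 0.4919 -0.2437  0.0821] yaw -25.81 F [-0.9 -4.6 -1.9] M [-0.96  0.46  0.08] w 0.0458 ff 49.844603174460644 j [ 0.82  0.25 -0.46  1.85  0.13  1.06 -0.14]
```

Request:
{"api": "play_rows", "payload": {
  "translation": [
    [-0.003, 0.001, 0.001],
    [-0.003, 0.001, 0.003],
    [-0.003, 0.001, 0.005],
    [-0.003, 0.001, 0.007],
    [-0.003, 0.001, 0.009],
    [-0.003, 0.001, 0.01],
    [-0.003, 0.001, 0.011],
    [-0.003, 0.001, 0.012]
  ],
  "turn": [
    [0, 0, -0.03],
    [0, 0, -0.068],
    [0, 0, -0.106],
    [0, 0, -0.144],
    [0, 0, -0.182],
    [0, 0, -0.22],
    [0, 0, -0.258],
    [0, 0, -0.286]
  ]
}}

```text
time_s: 13.27
position: [0.4923, -0.2443, 0.0778]
ee_rot: [1.657, 2.668, 0.001]
force: [-4.7, -2.3, 1.7]
width: 0.0455
finger_force: 49.8
```

```bash
python3 - <<'E'
from h import *
st()
E
```

```text
t 13.2667 pos [ 0.4923 -0.2443  0.0778] yaw 26.3 F [-4.7 -2.3  1.7] M [-0.22  0.73  0.06] w 0.0455 ff 49.841632878124074 j [ 0.92  0.28 -0.58  1.85  0.17  1.06  0.74]
```

Request:
{"api": "play_rows", "payload": {
  "translation": [
    [0, -0.003, 0.001],
    [0, -0.003, 0.003],
    [0, -0.003, 0.005],
    [0, -0.003, 0.007],
    [0, -0.003, 0.009],
    [0, -0.003, 0.01],
    [0, -0.003, 0.011],
    [0, -0.003, 0.012]
  ],
  "turn": [
    [0, 0, 0.03],
    [0, 0, 0.068],
    [0, 0, 0.106],
    [0, 0, 0.144],
    [0, 0, 0.182],
    [0, 0, 0.22],
    [0, 0, 0.258],
    [0, 0, 0.286]
  ]
}}

```text
time_s: 13.93
position: [0.4918, -0.2447, 0.0734]
ee_rot: [2.66, 1.669, 0.003]
force: [3.6, -2.3, -0.3]
width: 0.0475
finger_force: 48.2
```

```bash
python3 - <<'E'
from h import *
st()
c=cap("side"); cv2.imwrite("pics/a4.png",cv2.resize(c["img"][120:240,210:370],None,fx=5,fy=5,interpolation=cv2.INTER_CUBIC))
E
```

```text
t 13.9333 pos [ 0.4918 -0.2447  0.0734] yaw -25.78 F [ 3.6 -2.3 -0.3] M [-0.45 -0.7   0.15] w 0.0475 ff 48.24287282921432 j [ 0.81  0.26 -0.45  1.86  0.13  1.04 -0.14]
```

View pics/a4.png

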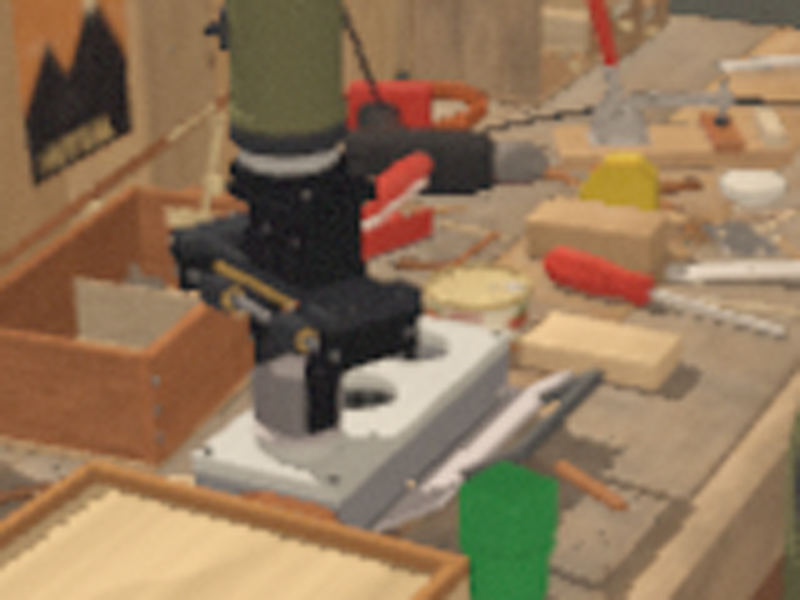

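The pot (side crop (285,400)) is most of the way down in the left well, with its flange just above the plate; the rest of the scene is unchanged. I continue the strokes with a firmer grip.

Request:
{"api": "play_rows", "payload": {
  "translation": [
    [0, 0, 0.001],
    [0, 0, 0.003],
    [0, 0, 0.005],
    [0, 0, 0.007],
    [0, 0, 0.009],
    [0, 0, 0.01],
    [0, 0, 0.011],
    [0, 0, 0.012]
  ],
  "turn": [
    [0, 0, -0.03],
    [0, 0, -0.068],
    [0, 0, -0.106],
    [0, 0, -0.144],
    [0, 0, -0.182],
    [0, 0, -0.22],
    [0, 0, -0.258],
    [0, 0, -0.286]
  ],
  "newtons": 60
}}

```text
time_s: 14.65
position: [0.4922, -0.2449, 0.0687]
ee_rot: [1.654, 2.668, 0.003]
force: [-0.7, -1.4, 4.2]
width: 0.0465
finger_force: 57.9
```

Request:
{"api": "play_rows", "payload": {
  "translation": [
    [0, 0, 0.001],
    [0, 0, 0.003],
    [0, 0, 0.004],
    [0, 0, 0.005],
    [0, 0, 0.006],
    [0, 0, 0.007],
    [0, 0, 0.008],
    [0, 0, 0.009]
  ],
  "turn": [
    [0, 0, 0.03],
    [0, 0, 0.068],
    [0, 0, 0.106],
    [0, 0, 0.144],
    [0, 0, 0.182],
    [0, 0, 0.22],
    [0, 0, 0.258],
    [0, 0, 0.286]
  ]
}}

```text
time_s: 15.32
position: [0.4929, -0.2446, 0.0668]
ee_rot: [2.655, 1.674, 0.004]
force: [-6.4, 4.6, 17.4]
width: 0.0467
finger_force: 60.0
```

```bash
python3 - <<'E'
from h import *
st()
E
```

```text
t 15.3167 pos [ 0.4929 -0.2446  0.0668] yaw -25.53 F [-6.4  4.6 17.4] M [0.67 1.29 1.05] w 0.0467 ff 60.01462878542952 j [ 0.81  0.27 -0.45  1.87  0.14  1.03 -0.14]
```

Request:
{"api": "play_rows", "payload": {
  "translation": [
    [0, 0, 0],
    [0, 0, 0.001],
    [0, 0, 0.002],
    [0, 0, 0.002],
    [0, 0, 0.002],
    [0, 0, 0.002],
    [0, 0, 0.002],
    [0, 0, 0.002]
  ],
  "turn": [
    [0, 0, -0.03],
    [0, 0, -0.068],
    [0, 0, -0.106],
    [0, 0, -0.144],
    [0, 0, -0.15],
    [0, 0, -0.15],
    [0, 0, -0.15],
    [0, 0, -0.15]
  ]
}}

```text
time_s: 15.98
position: [0.4931, -0.2466, 0.0668]
ee_rot: [2.185, 2.249, 0.001]
force: [-3.7, -1.6, 13.6]
width: 0.0459
finger_force: 59.5
```

```bash
python3 - <<'E'
from h import *
st()
E
```

```text
t 15.9833 pos [ 0.4931 -0.2466  0.0668] yaw 1.65 F [-3.7 -1.6 13.6] M [-0.66  0.58  0.31] w 0.0459 ff 59.477519777499666 j [ 0.87  0.28 -0.51  1.86  0.16  1.03  0.32]
```

Request:
{"api": "play_rows", "payload": {
  "translation": [
    [0, 0, -0.008],
    [0, 0, -0.008],
    [0, 0, -0.008],
    [0, 0, -0.008],
    [0, 0, -0.008],
    [0, 0, -0.008],
    [0, 0, -0.008],
    [0, 0, -0.008]
  ],
  "turn": [
    [0, 0, 0],
    [0, 0, 0],
    [0, 0, 0],
    [0, 0, 0],
    [0, 0, 0],
    [0, 0, 0],
    [0, 0, 0],
    [0, 0, 0]
  ],
  "grip": -1
}}

```text
time_s: 16.65
position: [0.4906, -0.2449, 0.0668]
ee_rot: [-2.192, -2.25, -0.0]
force: [0.8, -0.6, 0.2]
width: 0.0851
finger_force: 0.0
```

Request:
{"api": "play_rows", "payload": {
  "translation": [
    [0, 0, -0.03],
    [0, 0, -0.08],
    [0, 0, -0.15],
    [0, 0, -0.23],
    [0, 0, -0.31],
    [0, 0, -0.39],
    [0, 0, -0.42],
    [0, 0, -0.42]
  ],
  "turn": [
    [0, 0, 0],
    [0, 0, 0],
    [0, 0, 0],
    [0, 0, 0],
    [0, 0, 0],
    [0, 0, 0],
    [0, 0, 0],
    [0, 0, 0]
  ]
}}

```text
time_s: 17.32
position: [0.4928, -0.2458, 0.2396]
ee_rot: [2.187, 2.245, 0.002]
force: [0.8, 0.5, 0.1]
width: 0.0869
finger_force: 0.0
```

```bash
python3 - <<'E'
from h import *
st();pots()
P=cloud(cap("side"));X,Y,Z=P[...,0],P[...,1],P[...,2]
m=(abs(Z-.102)<.012)&(abs(X-.49)<.04)&(abs(Y+.245)<.04);print(m.sum(),np.percentile(P[m],[20,50,80],axis=0).round(4))
m=(abs(Z-.054)<.008)&(X>.44)&(X<.54)&(Y<-.37)&(Y>-.45);print(np.median(P[m],0))
E
```

```text
t 17.3167 pos [ 0.4928 -0.2458  0.2396] yaw 1.5 F [0.8 0.5 0.1] M [-0.01 -0.11  0.01] w 0.0869 ff 0.0 j [ 0.9   0.13 -0.53  1.67  0.07  1.36  0.39]
top pot 230 [462.5 222.3] [47.7 46.1] 87.9
side pot 236 [457.9 221.9] [47.8 46.5] 86.8
129 [[ 0.4701 -0.2505  0.0961]
 [ 0.4837 -0.2348  0.1014]
 [ 0.5001 -0.224   0.1033]]
[ 0.49577594 -0.41295954  0.05427936]
```

Request:
{"api": "play_rows", "payload": {
  "translation": [
    [0.05, 0, 0],
    [0.13, 0, 0],
    [0.22, 0, 0],
    [0.31, 0, 0],
    [0.4, 0, 0],
    [0.49, 0, 0],
    [0.58, 0, 0],
    [0.67, 0, 0]
  ],
  "turn": [
    [0, 0, 0],
    [0, 0, 0],
    [0, 0, 0],
    [0, 0, 0],
    [0, 0, 0.01],
    [0, 0, 0.025],
    [0, 0, 0.025],
    [0, 0, 0.025]
  ]
}}

```text
time_s: 18.13
position: [0.4821, 0.0244, 0.2329]
ee_rot: [-2.278, -2.16, 0.004]
force: [0.5, -0.3, 0.9]
width: 0.0872
finger_force: 0.0
```

```bash
python3 - <<'E'
from h import *
st();tgt([.462,.222,.21],-3)
E
```

```text
t 18.1333 pos [0.4821 0.0244 0.2329] yaw -3.03 F [ 0.5 -0.3  0.9] M [-0.04 -0.18 -0.02] w 0.0872 ff 0.0 j [ 0.67 -0.02 -0.76  1.81 -0.01  1.35 -0.14]
shift [ 0.4907 -0.0761  0.0576] turn [-0.0011  0.     -0.0002]
```

Request:
{"api": "play_rows", "payload": {
  "translation": [
    [0.08, -0.012, 0],
    [0.16, -0.025, 0],
    [0.24, -0.037, 0],
    [0.32, -0.05, 0.01],
    [0.4, -0.062, 0.02],
    [0.47, -0.073, 0.04],
    [0.49, -0.076, 0.05],
    [0.49, -0.076, 0.05]
  ],
  "turn": [
    [0, 0, 0],
    [0, 0, 0],
    [0, 0, 0],
    [0, 0, 0],
    [0, 0, 0],
    [0, 0, 0],
    [0, 0, 0],
    [0, 0, 0]
  ]
}}

```text
time_s: 18.8
position: [0.461, 0.2224, 0.2125]
ee_rot: [-2.27, -2.166, 0.005]
force: [-0.4, -0.5, -1.2]
width: 0.0871
finger_force: 0.0
```

```bash
python3 - <<'E'
from h import *
st();pots();tgt([.462,.222,.152],-3)
E
```

```text
t 18.8 pos [0.461  0.2224 0.2125] yaw -2.68 F [-0.4 -0.5 -1.2] M [-0.05 -0.1  -0.01] w 0.0871 ff 0.0 j [ 0.43  0.11 -0.97  1.77  0.09  1.31 -0.61]
top pot 119 [460.7 209.9] [23.7 42.9] 89.0
side pot 241 [457.5 221.7] [46.7 47.4] 86.4
shift [ 0.0079 -0.003   0.154 ] turn [-0.0008  0.0004 -0.0001]
```

Request:
{"api": "play_rows", "payload": {
  "translation": [
    [0.003, 0, 0.02],
    [0.003, 0, 0.04],
    [0.003, 0, 0.065],
    [0.003, 0, 0.09],
    [0.003, 0, 0.115],
    [0.003, 0, 0.135],
    [0.003, 0, 0.15],
    [0.003, 0, 0.15]
  ],
  "turn": [
    [0, 0, 0],
    [0, 0, 0],
    [0, 0, 0],
    [0, 0, 0],
    [0, 0, 0],
    [0, 0, 0],
    [0, 0, 0],
    [0, 0, 0]
  ]
}}

```text
time_s: 19.57
position: [0.4628, 0.2209, 0.1533]
ee_rot: [-2.278, -2.162, 0.004]
force: [-0.7, -0.4, 0.6]
width: 0.087
finger_force: 0.0
```

Request:
{"api": "play_rows", "payload": {
  "translation": [
    [0, 0, 0],
    [0, 0, 0],
    [0, 0, 0],
    [0, 0, 0],
    [0, 0, 0],
    [0, 0, 0],
    [0, 0, 0],
    [0, 0, 0]
  ],
  "turn": [
    [0, 0, 0],
    [0, 0, 0],
    [0, 0, 0],
    [0, 0, 0],
    [0, 0, 0],
    [0, 0, 0],
    [0, 0, 0],
    [0, 0, 0]
  ],
  "grip": 1,
  "newtons": 60
}}

```text
time_s: 20.23
position: [0.4632, 0.2215, 0.155]
ee_rot: [-2.279, -2.162, 0.001]
force: [-2.4, -0.1, 1.7]
width: 0.0454
finger_force: 59.6
```

```bash
python3 - <<'E'
from h import *
st()
E
```

```text
t 20.2333 pos [0.4632 0.2215 0.155 ] yaw -3.0 F [-2.4 -0.1  1.7] M [-0.11  0.32  0.02] w 0.0454 ff 59.63349647819996 j [ 0.4   0.17 -0.97  1.85  0.15  1.2  -0.67]
```

Request:
{"api": "play_rows", "payload": {
  "translation": [
    [0, 0, -0.02],
    [0, 0, -0.05],
    [0, 0, -0.09],
    [0, 0, -0.13],
    [-0.03, 0, -0.14],
    [-0.08, 0.005, -0.14],
    [-0.15, 0.01, -0.14],
    [-0.23, 0.02, -0.14]
  ],
  "turn": [
    [0, 0, 0],
    [0, 0, 0],
    [0, 0, 0],
    [0, 0, 0],
    [0, 0, 0],
    [0, 0, 0],
    [0, 0, 0],
    [0, 0, 0]
  ]
}}

```text
time_s: 20.9
position: [0.4665, 0.1299, 0.2119]
ee_rot: [2.275, 2.166, 0.002]
force: [0.9, -0.1, -4.8]
width: 0.0455
finger_force: 59.6
```

Request:
{"api": "play_rows", "payload": {
  "translation": [
    [-0.08, 0.008, 0],
    [-0.16, 0.016, 0],
    [-0.24, 0.024, 0],
    [-0.32, 0.032, 0],
    [-0.4, 0.04, 0],
    [-0.48, 0.048, 0],
    [-0.56, 0.056, 0],
    [-0.64, 0.064, 0]
  ],
  "turn": [
    [0, 0, 0],
    [0, 0, 0],
    [0, 0, 0],
    [0, 0, 0],
    [0, 0, 0],
    [0, 0, 0],
    [0, 0, 0],
    [0, 0, 0]
  ]
}}

```text
time_s: 21.57
position: [0.4789, -0.1295, 0.2118]
ee_rot: [2.278, 2.162, 0.0]
force: [0.6, 0.3, -3.4]
width: 0.0454
finger_force: 59.6
```

```bash
python3 - <<'E'
from h import *
st();tgt([.493,-.414,.21],26)
E
```

```text
t 21.5667 pos [ 0.4789 -0.1295  0.2118] yaw -3.0 F [ 0.6  0.3 -3.4] M [-0.01 -0.16 -0.09] w 0.0454 ff 59.62309442460537 j [ 0.83  0.02 -0.62  1.82  0.02  1.3   0.15]
shift [-0.7085  0.0723  0.005 ] turn [ 0.0002  0.0003 -0.1611]
```

Request:
{"api": "play_rows", "payload": {
  "translation": [
    [-0.09, 0.009, 0],
    [-0.18, 0.018, 0],
    [-0.27, 0.027, 0],
    [-0.36, 0.036, 0],
    [-0.45, 0.045, 0],
    [-0.54, 0.054, 0],
    [-0.63, 0.063, 0],
    [-0.7, 0.071, 0]
  ],
  "turn": [
    [0, 0, -0.02],
    [0, 0, -0.04],
    [0, 0, -0.06],
    [0, 0, -0.08],
    [0, 0, -0.1],
    [0, 0, -0.12],
    [0, 0, -0.14],
    [0, 0, -0.161]
  ]
}}

```text
time_s: 22.23
position: [0.4915, -0.413, 0.2112]
ee_rot: [1.665, 2.664, -0.002]
force: [0.3, -0.8, -4.5]
width: 0.0457
finger_force: 59.6
```

Request:
{"api": "play_rows", "payload": {
  "translation": [
    [0, 0, 0],
    [0, 0, 0],
    [0, 0, 0],
    [0, 0, 0],
    [0, 0, 0],
    [0, 0, 0],
    [0, 0, 0],
    [0, 0, 0]
  ],
  "turn": [
    [0, 0, 0],
    [0, 0, 0],
    [0, 0, 0],
    [0, 0, 0],
    [0, 0, 0],
    [0, 0, 0],
    [0, 0, 0],
    [0, 0, 0]
  ]
}}

```text
time_s: 22.9
position: [0.4928, -0.4086, 0.2113]
ee_rot: [1.664, 2.664, -0.001]
force: [0.4, -0.2, -4.9]
width: 0.0458
finger_force: 59.6
```

```bash
python3 - <<'E'
from h import *
st();tgt([.493,-.414,.105],26)
E
```

```text
t 22.9 pos [ 0.4928 -0.4086  0.2113] yaw 26.01 F [ 0.4 -0.2 -4.9] M [ 0.02 -0.13 -0.04] w 0.0458 ff 59.624234698712826 j [ 1.02  0.34 -0.48  1.48  0.16  1.36  0.99]
shift [-0.0123 -0.0054  0.2656] turn [-0.      0.0001  0.0001]
```

```bash
python3 - <<'E'
from h import *
a=[]
for i in range(6):
    cap("side"); a.append(readout.observe()["position"])
print(np.round(a,4),np.mean(a,0).round(4)); tgt([.493,-.414,.105],26)
E
```

```text
[[ 0.4927 -0.4087  0.2111]
 [ 0.4927 -0.4088  0.2111]
 [ 0.4926 -0.4089  0.211 ]
 [ 0.4926 -0.4089  0.211 ]
 [ 0.4926 -0.409   0.211 ]
 [ 0.4926 -0.409   0.2109]] [ 0.4926 -0.4089  0.211 ]
shift [-0.0116 -0.0045  0.2648] turn [-0.      0.     -0.0002]
```

Request:
{"api": "play_rows", "payload": {
  "translation": [
    [-0.006, -0.002, 0.03],
    [-0.012, -0.005, 0.07],
    [-0.012, -0.005, 0.11],
    [-0.012, -0.005, 0.15],
    [-0.012, -0.005, 0.18],
    [-0.012, -0.005, 0.2],
    [-0.012, -0.005, 0.22],
    [-0.012, -0.005, 0.235]
  ],
  "turn": [
    [0, 0, 0],
    [0, 0, 0],
    [0, 0, 0],
    [0, 0, 0],
    [0, 0, 0],
    [0, 0, 0],
    [0, 0, 0],
    [0, 0, 0]
  ]
}}

```text
time_s: 23.87
position: [0.493, -0.4143, 0.1162]
ee_rot: [-1.665, -2.664, 0.0]
force: [0.4, 0.5, -3.9]
width: 0.0457
finger_force: 59.6
```

```bash
python3 - <<'E'
from h import *
st();cap("side");st();tgt([.493,-.414,.09],26)
E
```

```text
t 23.8667 pos [ 0.493  -0.4143  0.1162] yaw 25.97 F [ 0.4  0.5 -3.9] M [ 0.01 -0.09  0.03] w 0.0457 ff 59.62423514574766 j [ 1.02  0.42 -0.46  1.58  0.19  1.19  0.97]
t 23.9167 pos [ 0.4925 -0.4139  0.1151] yaw 25.97 F [-0.8 -0.6 -4.8] M [ 0.03 -0.12  0.03] w 0.0453 ff 59.62502561509609 j [ 1.02  0.42 -0.46  1.58  0.19  1.19  0.97]
shift [-0.001   0.0011  0.0629] turn [-0.0002 -0.0005 -0.0002]
```

Request:
{"api": "play_rows", "payload": {
  "translation": [
    [0, 0, 0.01],
    [0, 0, 0.02],
    [0, 0, 0.03],
    [0, 0, 0.04],
    [0, 0, 0.05],
    [0, 0, 0.06],
    [0, 0, 0.06],
    [0, 0, 0.06]
  ],
  "turn": [
    [0, 0, 0],
    [0, 0, 0],
    [0, 0, 0],
    [0, 0, 0],
    [0, 0, 0],
    [0, 0, 0],
    [0, 0, 0],
    [0, 0, 0]
  ]
}}

```text
time_s: 24.58
position: [0.4927, -0.4141, 0.0926]
ee_rot: [-1.665, -2.663, -0.0]
force: [0.2, -0.5, -4.7]
width: 0.046
finger_force: 59.6
```

```bash
python3 - <<'E'
from h import *
st()
E
```

```text
t 24.5833 pos [ 0.4927 -0.4141  0.0926] yaw 25.97 F [ 0.2 -0.5 -4.7] M [-0.01 -0.23  0.01] w 0.046 ff 59.624166414141655 j [ 1.02  0.44 -0.46  1.6   0.21  1.15  0.96]
```

Request:
{"api": "play_rows", "payload": {
  "translation": [
    [0, 0, 0.002],
    [0, 0, 0.004],
    [0, 0, 0.006],
    [0, 0, 0.008],
    [0, 0, 0.009],
    [0, 0, 0.01],
    [0, 0, 0.011],
    [0, 0, 0.012]
  ],
  "turn": [
    [0, 0, 0.03],
    [0, 0, 0.068],
    [0, 0, 0.106],
    [0, 0, 0.144],
    [0, 0, 0.182],
    [0, 0, 0.22],
    [0, 0, 0.258],
    [0, 0, 0.286]
  ]
}}

```text
time_s: 25.25
position: [0.4933, -0.4142, 0.0886]
ee_rot: [2.661, 1.669, 0.0]
force: [0.1, 0.1, -4.3]
width: 0.0457
finger_force: 59.6
```

Request:
{"api": "play_rows", "payload": {
  "translation": [
    [0, 0, 0.001],
    [0, 0, 0.003],
    [0, 0, 0.005],
    [0, 0, 0.006],
    [0, 0, 0.007],
    [0, 0, 0.008],
    [0, 0, 0.009],
    [0, 0, 0.01]
  ],
  "turn": [
    [0, 0, -0.03],
    [0, 0, -0.068],
    [0, 0, -0.106],
    [0, 0, -0.144],
    [0, 0, -0.182],
    [0, 0, -0.22],
    [0, 0, -0.258],
    [0, 0, -0.286]
  ]
}}

```text
time_s: 25.92
position: [0.4927, -0.4143, 0.0845]
ee_rot: [-1.658, -2.668, 0.001]
force: [-1.8, 0.1, -3.9]
width: 0.0453
finger_force: 59.7
```

```bash
python3 - <<'E'
from h import *
st()
E
```

```text
t 25.9167 pos [ 0.4927 -0.4143  0.0845] yaw 26.29 F [-1.8  0.1 -3.9] M [ 0.13  0.28 -0.09] w 0.0453 ff 59.653278440237045 j [ 1.02  0.44 -0.46  1.61  0.21  1.14  0.97]
```

Request:
{"api": "play_rows", "payload": {
  "translation": [
    [0, 0, 0.001],
    [0, 0, 0.003],
    [0, 0, 0.005],
    [0, 0, 0.006],
    [0, 0, 0.007],
    [0, 0, 0.008],
    [0, 0, 0.009],
    [0, 0, 0.01]
  ],
  "turn": [
    [0, 0, 0.03],
    [0, 0, 0.068],
    [0, 0, 0.106],
    [0, 0, 0.144],
    [0, 0, 0.182],
    [0, 0, 0.22],
    [0, 0, 0.258],
    [0, 0, 0.286]
  ]
}}

```text
time_s: 26.58
position: [0.4939, -0.4148, 0.0813]
ee_rot: [2.659, 1.668, 0.001]
force: [1.8, -0.0, -2.0]
width: 0.0456
finger_force: 59.6
```

Request:
{"api": "play_rows", "payload": {
  "translation": [
    [0, 0, 0.001],
    [0, 0, 0.003],
    [0, 0, 0.005],
    [0, 0, 0.006],
    [0, 0, 0.007],
    [0, 0, 0.008],
    [0, 0, 0.009],
    [0, 0, 0.01]
  ],
  "turn": [
    [0, 0, -0.03],
    [0, 0, -0.068],
    [0, 0, -0.106],
    [0, 0, -0.144],
    [0, 0, -0.182],
    [0, 0, -0.22],
    [0, 0, -0.258],
    [0, 0, -0.286]
  ]
}}

```text
time_s: 27.25
position: [0.493, -0.4154, 0.078]
ee_rot: [1.658, 2.666, -0.003]
force: [-1.8, -2.0, 1.6]
width: 0.0458
finger_force: 59.7
```

```bash
python3 - <<'E'
from h import *
st()
E
```

```text
t 27.25 pos [ 0.493  -0.4154  0.078 ] yaw 26.24 F [-1.8 -2.   1.6] M [-0.38  0.42 -0.18] w 0.0458 ff 59.69776285411797 j [ 1.01  0.45 -0.46  1.62  0.22  1.12  0.96]
```

Request:
{"api": "play_rows", "payload": {
  "translation": [
    [0, 0, 0.001],
    [0, 0, 0.003],
    [0, 0, 0.005],
    [0, 0, 0.006],
    [0, 0, 0.007],
    [0, 0, 0.008],
    [0, 0, 0.01],
    [0, 0, 0.011]
  ],
  "turn": [
    [0, 0, 0.03],
    [0, 0, 0.068],
    [0, 0, 0.106],
    [0, 0, 0.144],
    [0, 0, 0.182],
    [0, 0, 0.22],
    [0, 0, 0.258],
    [0, 0, 0.286]
  ]
}}

```text
time_s: 27.92
position: [0.4943, -0.4146, 0.0729]
ee_rot: [2.658, 1.668, 0.002]
force: [4.9, -1.6, -0.5]
width: 0.0456
finger_force: 59.6
```

Request:
{"api": "play_rows", "payload": {
  "translation": [
    [0, 0, 0.001],
    [0, 0, 0.003],
    [0, 0, 0.005],
    [0, 0, 0.006],
    [0, 0, 0.007],
    [0, 0, 0.008],
    [0, 0, 0.01],
    [0, 0, 0.011]
  ],
  "turn": [
    [0, 0, -0.03],
    [0, 0, -0.068],
    [0, 0, -0.106],
    [0, 0, -0.144],
    [0, 0, -0.182],
    [0, 0, -0.22],
    [0, 0, -0.258],
    [0, 0, -0.286]
  ]
}}

```text
time_s: 28.58
position: [0.4927, -0.4157, 0.0699]
ee_rot: [1.661, 2.665, -0.003]
force: [-5.3, 1.3, 8.1]
width: 0.0457
finger_force: 59.7
```

```bash
python3 - <<'E'
from h import *
st()
E
```

```text
t 28.5833 pos [ 0.4927 -0.4157  0.0699] yaw 26.12 F [-5.3  1.3  8.1] M [ 0.24  0.93 -0.46] w 0.0457 ff 59.65479874786979 j [ 1.01  0.46 -0.45  1.62  0.22  1.11  0.96]
```

Request:
{"api": "play_rows", "payload": {
  "translation": [
    [0, 0, 0.001],
    [0, 0, 0.002],
    [0, 0, 0.003],
    [0, 0, 0.004],
    [0, 0, 0.005],
    [0, 0, 0.006],
    [0, 0, 0.007],
    [0, 0, 0.007]
  ],
  "turn": [
    [0, 0, 0.03],
    [0, 0, 0.068],
    [0, 0, 0.106],
    [0, 0, 0.144],
    [0, 0, 0.182],
    [0, 0, 0.22],
    [0, 0, 0.258],
    [0, 0, 0.286]
  ]
}}

```text
time_s: 29.25
position: [0.4952, -0.4139, 0.0697]
ee_rot: [2.656, 1.67, 0.003]
force: [-4.9, 4.3, 15.8]
width: 0.0456
finger_force: 59.6
```

```bash
python3 - <<'E'
from h import *
st()
E
```

```text
t 29.25 pos [ 0.4952 -0.4139  0.0697] yaw -25.67 F [-4.9  4.3 15.8] M [1.07 0.84 0.71] w 0.0456 ff 59.59796380251646 j [ 0.89  0.44 -0.29  1.63  0.14  1.09  0.11]
```

Request:
{"api": "play_rows", "payload": {
  "translation": [
    [0, 0, 0.001],
    [0, 0, 0.002],
    [0, 0, 0.003],
    [0, 0, 0.003],
    [0, 0, 0.003],
    [0, 0, 0.003],
    [0, 0, 0.003],
    [0, 0, 0.003]
  ],
  "turn": [
    [0, 0, -0.03],
    [0, 0, -0.068],
    [0, 0, -0.106],
    [0, 0, -0.144],
    [0, 0, -0.144],
    [0, 0, -0.144],
    [0, 0, -0.144],
    [0, 0, -0.144]
  ]
}}

```text
time_s: 29.92
position: [0.4939, -0.4158, 0.0697]
ee_rot: [2.21, 2.226, -0.003]
force: [-8.2, 4.4, 22.1]
width: 0.0452
finger_force: 59.7
```

Request:
{"api": "play_rows", "payload": {
  "translation": [
    [0, 0, -0.01],
    [0, 0, -0.01],
    [0, 0, -0.01],
    [0, 0, -0.01],
    [0, 0, -0.01],
    [0, 0, -0.01],
    [0, 0, -0.01],
    [0, 0, -0.01]
  ],
  "turn": [
    [0, 0, 0],
    [0, 0, 0],
    [0, 0, 0],
    [0, 0, 0],
    [0, 0, 0],
    [0, 0, 0],
    [0, 0, 0],
    [0, 0, 0]
  ],
  "grip": -1
}}

```text
time_s: 30.58
position: [0.4929, -0.4141, 0.067]
ee_rot: [-2.213, -2.229, 0.0]
force: [0.1, -0.9, -0.1]
width: 0.0854
finger_force: 0.0
```

Request:
{"api": "play_rows", "payload": {
  "translation": [
    [0, 0, -0.03],
    [0, 0, -0.08],
    [0, 0, -0.15],
    [0, 0, -0.22],
    [0, 0, -0.28],
    [0, -0.08, -0.3],
    [0, -0.16, -0.3],
    [0, -0.24, -0.3]
  ],
  "turn": [
    [0, 0, 0],
    [0, 0, 0],
    [0, 0, 0],
    [0, 0, 0],
    [0, 0, 0],
    [0, 0, 0],
    [0, 0, 0],
    [0, 0, 0]
  ]
}}

```text
time_s: 31.25
position: [0.3969, -0.415, 0.1894]
ee_rot: [2.21, 2.229, -0.0]
force: [-0.3, -0.8, -0.3]
width: 0.0871
finger_force: 0.0
```

```bash
cat >> h.py <<'E'
def heads():
    for n in ("top","side"):
        P=cloud(cap(n));X,Y,Z=P[...,0],P[...,1],P[...,2]
        for w,y in (("w0",-.2445),("w2",-.414)):
            m=(Z>.085)&(Z<.13)&(abs(X-.49)<.045)&(abs(Y-y)<.042); 
            if m.sum()>20:
                t=P[m&(Z>np.percentile(Z[m],60)-.004)]; print(n,w,m.sum(),"top z",np.median(t[:,2]).round(4),"xy",t[:,:2].mean(0).round(4))
        m=(abs(Z-.054)<.008)&(X>.44)&(X<.54)&(abs(Y+.37)<.02);print(n,"plate z",np.median(P[m][:,2]).round(4) if m.sum() else None)
        m=(Z>.055)&(Z<.14)&(X>.3)&(X<.435)&(abs(Y+.33)<.06); 
        if m.sum(): print(n,"bar",m.sum(),np.median(P[m],0).round(4))
E
python3 -c "
from h import *
st();heads()
cv2.imwrite('pics/a5.png',cv2.resize(np.vstack([cap('top')['img'][110:260,230:430],cap('side')['img'][120:270,210:410]]),None,fx=2,fy=2))"
```

```text
t 31.25 pos [ 0.3969 -0.415   0.1894] yaw 0.5 F [-0.3 -0.8 -0.3] M [-0.06 -0.06  0.02] w 0.0871 ff 0.0 j [ 1.09  0.2  -0.37  1.68  0.07  1.27  0.71]
top w0 204 top z 0.103 xy [ 0.4926 -0.2435]
top w2 62 top z 0.103 xy [ 0.499  -0.3981]
top plate z 0.0541
top bar 134 [ 0.3391 -0.3251  0.073 ]
side w0 151 top z 0.1024 xy [ 0.4866 -0.2393]
side w2 134 top z 0.1024 xy [ 0.4879 -0.4096]
side plate z 0.0539
side bar 79 [ 0.3325 -0.3297  0.0737]
```

View pics/a5.png

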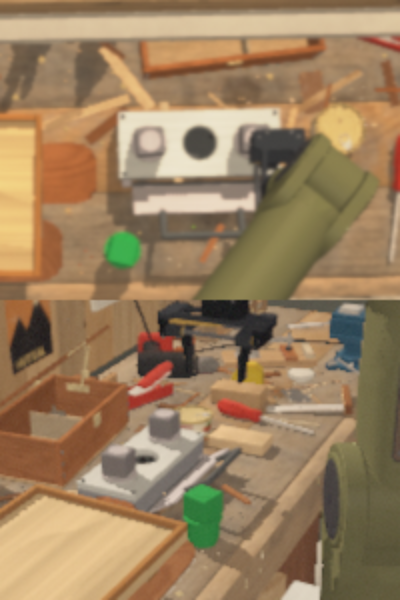

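Both grey heads sit low in the left and right wells (top crop (150,140) and (250,140); side crop (118,460) and (163,425)), and the guard is down. I check the head heights more precisely, with the same method as on the tray.

```bash
python3 - <<'E'
from h import *
for n in("top","side"):
    P=cloud(cap(n));P0=np.load(f"{n}0.npy")
    for nm,Q,x,y,z in(("w0",P,.4926,-.2435,.102),("w2",P,.493,-.414,.102),("tA",P0,.4735,.0145,.187),("tB",P0,.462,.222,.187)):
        m=(abs(Q[...,2]-z)<.005)&(np.hypot(Q[...,0]-x+(.004 if n=="side" else 0),Q[...,1]-y)<.018); print(n,nm,m.sum(),(Q[m][:,2].mean()-z).round(5),(np.median(Q[m][:,2])-z).round(5))
        if m.sum()>20: A=np.c_[Q[m][:,:2]-Q[m][:,:2].mean(0),np.ones(m.sum())]; print("   tilt",np.linalg.lstsq(A,Q[m][:,2],rcond=None)[0][:2].round(3))
st();tgt([.3386,-.3285,.2],0)
E
```

```text
top w0 85 0.00078 0.00121
   tilt [ 0.007 -0.003]
top w2 5 -0.00061 -0.00106
top tA 100 0.00049 0.00064
   tilt [ 0.022 -0.033]
top tB 98 0.00067 0.00068
   tilt [-0.002  0.009]
side w0 42 0.00036 0.0004
   tilt [-0.011 -0.011]
side w2 33 0.00144 0.00171
   tilt [0.018 0.037]
side tA 64 0.00088 0.00098
   tilt [ 0.019 -0.04 ]
side tB 99 0.00092 0.00106
   tilt [ 0.005 -0.016]
t 31.55 pos [ 0.3982 -0.4145  0.1881] yaw 0.48 F [0.3 0.9 0. ] M [-0.   -0.1   0.03] w 0.0867 ff 0.0 j [ 1.08  0.2  -0.37  1.68  0.07  1.27  0.71]
shift [ 0.2163 -0.1473 -0.03  ] turn [0.0005 0.0002 0.0027]
```

Request:
{"api": "play_rows", "payload": {
  "translation": [
    [0.05, -0.04, 0],
    [0.12, -0.09, 0],
    [0.19, -0.14, 0],
    [0.216, -0.147, 0.05],
    [0.216, -0.147, 0.1],
    [0.216, -0.147, 0.14],
    [0.216, -0.147, 0.17],
    [0.216, -0.147, 0.17]
  ],
  "turn": [
    [0, 0, 0.002],
    [0, 0, 0.002],
    [0, 0, 0.002],
    [0, 0, 0.002],
    [0, 0, 0.002],
    [0, 0, 0.002],
    [0, 0, 0.002],
    [0, 0, 0.002]
  ],
  "grip": 0.2,
  "newtons": 8
}}

```text
time_s: 32.22
position: [0.3375, -0.3269, 0.1171]
ee_rot: [-2.215, -2.222, -0.001]
force: [0.4, 0.3, -0.3]
width: 0.0418
finger_force: 0.0
```

```bash
python3 - <<'E'
from h import *
cap("top");st();tgt([.339,-.3285,.049],0)
E
```

```text
t 32.2667 pos [ 0.3381 -0.3277  0.1185] yaw 0.18 F [ 0.3  0.1 -0.2] M [-0.02 -0.1  -0.05] w 0.0386 ff 0.0 j [ 1.1   0.04 -0.39  2.    0.02  1.11  0.7 ]
shift [-0.0025  0.0025  0.1737] turn [-0.0004 -0.0007  0.001 ]
```

Request:
{"api": "play_rows", "payload": {
  "translation": [
    [0, 0.002, 0.03],
    [0, 0.002, 0.06],
    [0, 0.002, 0.09],
    [0, 0.002, 0.12],
    [0, 0.002, 0.145],
    [0, 0.002, 0.165],
    [0, 0.002, 0.17],
    [0, 0.002, 0.17]
  ],
  "turn": [
    [0, 0, 0],
    [0, 0, 0],
    [0, 0, 0],
    [0, 0, 0],
    [0, 0, 0],
    [0, 0, 0],
    [0, 0, 0],
    [0, 0, 0]
  ]
}}

```text
time_s: 32.93
position: [0.3385, -0.3287, 0.0511]
ee_rot: [-2.22, -2.222, -0.0]
force: [-0.4, -0.4, 0.0]
width: 0.0353
finger_force: 0.0
```

Request:
{"api": "play_rows", "payload": {
  "translation": [
    [0, 0, 0],
    [0, 0, 0],
    [0, 0, 0],
    [0, 0, 0],
    [0, 0, 0],
    [0, 0, 0],
    [0, 0, 0],
    [0, 0, 0]
  ],
  "turn": [
    [0, 0, 0],
    [0, 0, 0],
    [0, 0, 0],
    [0, 0, 0],
    [0, 0, 0],
    [0, 0, 0],
    [0, 0, 0],
    [0, 0, 0]
  ],
  "grip": 0.6
}}

```text
time_s: 33.6
position: [0.3383, -0.3289, 0.0514]
ee_rot: [2.22, 2.222, -0.0]
force: [0.9, -0.1, -0.3]
width: 0.0173
finger_force: 0.0
```

```bash
python3 - <<'E'
from h import *
s=st();p=s["position"]
h=np.array([.4276,.012])
for a in np.linspace(1.0,-.02,17):
    b=h+.105*np.array([-np.sin(a),np.cos(a)]); print(round(a,2),((b[0]+.003-p[0])/.4).round(4),(-(b[1]-.019-p[2])/.4).round(4))
E
```

```text
t 33.6 pos [ 0.3383 -0.3289  0.0514] yaw 0.05 F [ 0.9 -0.1 -0.3] M [-0.09 -0.11  0.03] w 0.0173 ff 0.0 j [ 1.09  0.13 -0.39  2.06  0.06  0.96  0.67]
1.0 0.0098 0.0041
0.94 0.0193 -0.0097
0.87 0.0297 -0.0228
0.81 0.0408 -0.0353
0.74 0.0528 -0.047
0.68 0.0654 -0.0579
0.62 0.0787 -0.0681
0.55 0.0927 -0.0773
0.49 0.1072 -0.0857
0.43 0.1222 -0.0931
0.36 0.1376 -0.0995
0.3 0.1535 -0.1049
0.24 0.1696 -0.1093
0.17 0.186 -0.1127
0.11 0.2026 -0.115
0.04 0.2192 -0.1163
-0.02 0.236 -0.1165
```

Request:
{"api": "play_rows", "payload": {
  "translation": [
    [0, 0.01, 0.002],
    [0, 0.02, -0.01],
    [0, 0.03, -0.023],
    [0, 0.041, -0.035],
    [0, 0.053, -0.047],
    [0, 0.066, -0.058],
    [0, 0.079, -0.068],
    [0, 0.093, -0.077]
  ],
  "turn": [
    [0, 0, 0],
    [0, 0, 0],
    [0, 0, 0],
    [0, 0, 0],
    [0, 0, 0],
    [0, 0, 0],
    [0, 0, 0],
    [0, 0, 0]
  ]
}}

```text
time_s: 34.27
position: [0.3693, -0.3289, 0.0817]
ee_rot: [-2.215, -2.212, 0.011]
force: [-14.7, 2.0, 12.2]
width: 0.0179
finger_force: 7.3
```

Request:
{"api": "play_rows", "payload": {
  "translation": [
    [0, 0.014, -0.009],
    [0, 0.029, -0.016],
    [0, 0.044, -0.022],
    [0, 0.06, -0.028],
    [0, 0.076, -0.032],
    [0, 0.093, -0.036],
    [0, 0.11, -0.038],
    [0, 0.12, -0.039]
  ],
  "turn": [
    [0, 0, 0],
    [0, 0, 0],
    [0, 0, 0],
    [0, 0, 0],
    [0, 0, 0],
    [0, 0, 0],
    [0, 0, 0],
    [0, 0, 0]
  ]
}}

```text
time_s: 34.93
position: [0.4234, -0.3293, 0.0979]
ee_rot: [-2.22, -2.222, 0.002]
force: [-3.7, -0.5, 2.9]
width: 0.0176
finger_force: 2.0
```

```bash
python3 - <<'E'
from h import *
st()
E
```

```text
t 34.9333 pos [ 0.4234 -0.3293  0.0979] yaw 0.03 F [-3.7 -0.5  2.9] M [-0.19  0.78  0.03] w 0.0176 ff 1.9700201600790024 j [ 1.    0.21 -0.43  1.87  0.1   1.09  0.53]
```

Request:
{"api": "play_rows", "payload": {
  "translation": [
    [0, 0.006, 0],
    [0, 0.012, 0],
    [0, 0.018, 0],
    [0, 0.024, 0],
    [0, 0.03, 0],
    [0, 0.03, 0],
    [0, 0.03, 0],
    [0, 0.03, 0]
  ],
  "turn": [
    [0, 0, 0],
    [0, 0, 0],
    [0, 0, 0],
    [0, 0, 0],
    [0, 0, 0],
    [0, 0, 0],
    [0, 0, 0],
    [0, 0, 0]
  ]
}}

```text
time_s: 35.6
position: [0.43, -0.329, 0.0973]
ee_rot: [-2.216, -2.214, 0.01]
force: [-15.9, 0.7, 11.8]
width: 0.0184
finger_force: 8.0
```

```bash
python3 - <<'E'
from h import *
st();heads()
E
```

```text
t 35.6 pos [ 0.43   -0.329   0.0973] yaw -0.07 F [-15.9   0.7  11.8] M [0.34 3.38 0.05] w 0.0184 ff 8.009102996438742 j [ 0.99  0.23 -0.43  1.85  0.11  1.1   0.51]
top w0 204 top z 0.1032 xy [ 0.4931 -0.242 ]
top w2 42 top z 0.1022 xy [ 0.5087 -0.4218]
top plate z 0.0547
top bar 27 [ 0.4264 -0.2833  0.1218]
side w0 155 top z 0.1021 xy [ 0.4874 -0.2399]
side w2 67 top z 0.101 xy [ 0.49  -0.408]
side plate z 0.0541
side bar 197 [ 0.4207 -0.3223  0.099 ]
```

Request:
{"api": "play_rows", "payload": {
  "translation": [
    [0, -0.006, 0],
    [0, -0.012, -0.003],
    [0, -0.016, -0.006],
    [0, -0.018, -0.01],
    [0, -0.018, -0.05],
    [0, -0.018, -0.11],
    [0, -0.018, -0.18],
    [0, -0.018, -0.25]
  ],
  "turn": [
    [0, 0, 0],
    [0, 0, 0],
    [0, 0, 0],
    [0, 0, 0],
    [0, 0, 0],
    [0, 0, 0],
    [0, 0, 0],
    [0, 0, 0]
  ],
  "grip": 0.25
}}

```text
time_s: 36.37
position: [0.4289, -0.3281, 0.1986]
ee_rot: [-2.219, -2.223, -0.001]
force: [0.8, -1.2, -0.3]
width: 0.0325
finger_force: 0.0
```

Request:
{"api": "play_rows", "payload": {
  "translation": [
    [0, -0.05, -0.02],
    [0, -0.12, -0.04],
    [0, -0.18, -0.05],
    [-0.08, -0.18, -0.05],
    [-0.16, -0.18, -0.05],
    [-0.26, -0.18, -0.05],
    [-0.36, -0.18, -0.05],
    [-0.46, -0.18, -0.05]
  ],
  "turn": [
    [0, 0, 0],
    [0, 0, 0],
    [0, 0, 0],
    [0, 0, 0],
    [0, 0, 0],
    [0, 0, 0],
    [0, 0, 0],
    [0, 0, 0]
  ]
}}

```text
time_s: 37.03
position: [0.3573, -0.5145, 0.2181]
ee_rot: [2.218, 2.222, 0.0]
force: [0.3, -1.0, 0.1]
width: 0.0324
finger_force: 0.0
```

```bash
python3 - <<'E'
from h import *
st();heads()
P=cloud(cap("top"))
for nm,x,y in(("w0",.493,-.244),("w2",.493,-.414)):
    m=(abs(P[...,2]-.102)<.006)&(np.hypot(P[...,0]-x,P[...,1]-y)<.018);print(nm,m.sum(),P[m][:,2].mean())
cv2.imwrite('pics/a6.png',cv2.resize(np.hstack([cap('top')['img'][110:260,230:430],cap('side')['img'][120:270,210:410]]),None,fx=2,fy=2))
E
```

```text
t 37.0333 pos [ 0.3573 -0.5145  0.2181] yaw 0.11 F [ 0.3 -1.   0.1] M [-0.04 -0.14  0.06] w 0.0324 ff 0.0 j [ 1.16  0.29 -0.3   1.51  0.08  1.35  0.86]
top w0 206 top z 0.1031 xy [ 0.4929 -0.2423]
top w2 207 top z 0.1028 xy [ 0.4943 -0.4133]
top plate z 0.0541
top bar 145 [ 0.4268 -0.3287  0.1212]
side w0 150 top z 0.1019 xy [ 0.4872 -0.2404]
side w2 128 top z 0.1025 xy [ 0.4884 -0.4105]
side plate z 0.0539
side bar 166 [ 0.4216 -0.3327  0.0736]
w0 86 0.10224131635416334
w2 90 0.10277464859822029
```

View pics/a6.png

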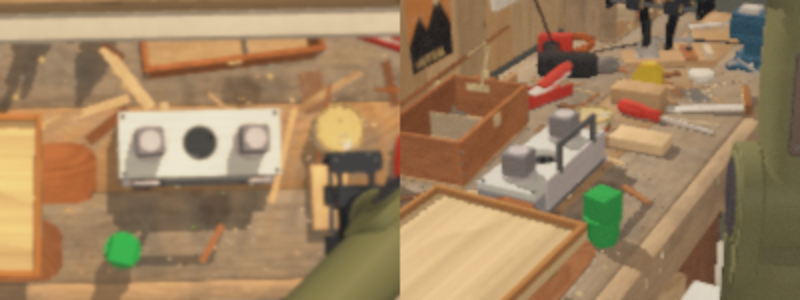

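Both heads sit home at the same height (top crop (149,140) and (254,137)). The guard is upright (side crop (580,145)), the tray is empty, the tin and offcut are in place, and the arm is clear. I hand in the job.

```bash
python3 -c "
from h import *
print(workorder.job_done())"
```

```text
the job is handed in; nothing more can be done
None
```

Job handed in: both pots present on the tray are home in the left and right wells, the guard was pulled fully down first and pushed fully up again afterwards, and the tin and offcut were not moved.

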